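# Fetch the spare lamp head from behind the sample containers

### The arm

A 6-joint arm with a two-finger parallel gripper is mounted at the origin on the work surface. World frame = base frame: x ahead of the robot, y to its left, z up, the work surface at z = 0. Lengths are in m, angles in rad, forces in N, time in s.
With the tool pointing down it reaches from about 0.3 to 0.875 m from the base axis. Payload 6.4 kg.
Tool frame: the origin (TCP) lies midway between the tips of the shut fingers; the grasp point (between the pads) lies bot.grip_depth behind it (bot.grip_depth is the distance from the TCP to the grasp point, in m); z points along the fingers, y is the line along which they close (so a half turn about z gives the same grasp; the last joint's range is limited). The gripper opens to 88 mm and grips with 3 to 60 N. Pads are 18 mm wide; open, the fingers measure 123 mm over their backs; the gripper's body (75 mm by 187 mm) begins 45 mm behind the grasp point.
Start: joints at [-1.49, 0.181, 1.607, -0, 1.354, -0.206], TCP at [0.163, -0.552, 0.239] pointing down, gripper open.
Joint ranges: [-2.99, 2.99], [-0.89, 2.07], [0.3, 2.58], [-1.14, 4.28], [0, 2.63], [-3.12, 3.12]. Speed limits (rad/s): [2.57, 2.57, 3.01, 3.14, 3.14, 3.14].

### API

Orientations are given as a unit quaternion [w, x, y, z].
In Python, from bench import bot, read_camera, order gives the robot as it stands.
- The arm moves only by the shell command python3 -m jog 'ROWS' [FORCE]. ROWS is JSON, a list of rows, each an object of numbers: "grip": the finger opening in mm, from 0 to 88.1; "dx", "dy", "dz": the shift along the tool's x, y, z in mm; "wx", "wy", "wz": the turn, a rotation vector about the tool's x, y, z in degrees. In form: [{"grip": .., "dx": .., "dy": .., "dz": .., "wx": .., "wy": .., "wz": ..}, ...]. A call has 1 to 12 rows; each row shifts and turns the commanded pose from where the row before left it, along the tool's axes as they then stand; what a row does not reach is not made up. A row lasts 1/12 s, in which the tool goes at most 41.7 mm and 7.16 degrees, less where a joint would pass 70% of its speed; a pose out of reach is approached as far as the arm can. A call with a gripper value outside its range is refused whole. The fingers move at their own pace and stop on an object; FORCE is the grip in N (left out, the last holds). Time passes only in rows, so rows that do not move let the fingers close. It gives the time, the measured TCP pose, the force, the opening and the grip force at its end, in the units of the state.
- bot.state(): the state, without advancing time (a new reading comes with each control period).
- read_camera(name): name is "scene" or "top" or "wrist"; returns a dict with "color" (384x512x3 uint8, red, green, blue), "z_map" (384x512 float32, m along the optical axis (not along the pixel's ray), 0 where there is no reading), "fx", "fy", "cx", "cy" (pixels), "k1" (the pictures are not rectified: a ray, as slopes to the right and down, at radius r is drawn at 1 + k1 r^2 times it, then the intrinsics apply), "rvec" (rotation vector, rad) and "tvec" (3), from world to camera coordinates, as OpenCV has them. Camera axes: x right, y down, z forward; pixel columns grow to the right and rows downward; lengths in m; the calibration is good to about 2 mm. A picture is of the moment at which its call begins.
- order.job_done(): hands the job in; it is judged then, once.
The state is a dict: "time_s": time; "joint_positions": joint angles; "dq": joint speeds; "tau": joint torques, N m; "tcp_pos": TCP position; "eef_rot": TCP orientation; "ft_force": force on the tool from outside, world axes, zero at the start; "torque": the same for the moment, N m; "grip_width": finger opening in m; "grasp_force": force on a finger pad.
Only numpy, scipy, OpenCV 4.12 (cv2) and the standard library are available. Lean on these libraries where they do the work, as an engineer would, in place of code of your own. Each camera call takes 0.05 s, during which the arm holds its last target. There are 200 camera calls.

### The job

Stand the bottle, the jar and the canister from the caddy upright on the steel side tray, so that you can get at the black ribbed lamp head behind them. While all three are on the tray, turn the lamp head so that its key lug meets the notch and seat it fully home in the collar of the lamp base; then put each container back upright in the caddy, in the very place where it stood at the start. Do not knock any container over, and leave the Petri dish, the slide box and the tweezers alone.

Things in the scene. Friction and masses are not known exactly. Their poses are not given: they have to be found in the camera images.
- caddy: Fixed light wooden caddy, 122 (x) by 184 mm (y), floor 6 mm thick; y-side rims 16 mm high; back wall at +x 55 mm high, 5 mm thick; open at -x (robot side). Origin: centre of underside. Places (x, y) mm in its frame: lamp head (25, 0); containers (25, 58), (25, -58), (-33, 0), which container stands where varies. All stand at z = 6 mm.
- tray: Fixed shallow steel side tray, 240 mm (its x) by 115 mm (its y), empty at the start; 4 mm thick floor, rim 3 mm wide, 8 mm high over the bench. It is either to the left or to the right of the caddy. Room for three containers in a row along its x. Origin: centre of its underside.
- lamp_base: Fixed white housing, 130 (x) by 110 mm (y), 35 mm high, blue band. Centred on its top a black collar: 12 mm high, inner diameter 45, outer 61 mm, with one 15 mm wide notch through its wall towards +x; collar floor = housing top, z = 35 mm. Dial 8 mm high at (-50, -35) mm. On the other side of the caddy from the tray. Origin: centre of underside, under the collar.
- lamp: Loose black ribbed lamp head, upright, 62 mm high, diameter 40 mm, lens on top, 0.12 kg. A key lug (10 mm wide, 2 to 10 mm above the underside) sticks out at the foot to 28 mm from the axis, towards +x. Foot edge chamfered 3 mm. Seated home: lug in the collar's notch, underside on the collar's floor. Origin: centre of underside, z up.
- bottle: Loose amber bottle, 122 mm high, body diameter 48 mm to 72 mm height, narrow neck (24 mm), round black cap of 28 mm diameter from 100 to 122 mm height. 0.22 kg. Origin: centre of its underside, z up.
- jar: Loose straight white plastic jar, 108 mm high, diameter 48 mm, its lid (the top 20 mm) 50 mm in diameter. 0.20 kg. Origin: centre of its underside, z up.
- canister: Loose aluminium canister, body 86 mm high and 48 mm in diameter (49 mm at a band near the top), with a knob on top: stem 12 mm, knob 20 mm in diameter from 98 to 122 mm height. 0.20 kg. Origin: centre of its underside, z up.
- petri: Bystander: closed glass Petri dish with seeds, 94 mm in diameter, 16 mm high, lying between robot and caddy. Leave alone. Origin: centre of its underside.
- slide_box: Bystander: blue slide box, 85 x 100 x 32 mm, beyond the work. Leave alone. Origin: centre of its underside.
- tweezers: Bystander: steel tweezers lying flat beyond the work, 125 mm long along their x, 9 mm wide, 6 mm high. Leave alone. Origin: centre, on the bench.

How it is judged:
On the way, in this order (a step that is already met when the one before it is completed fails the run):
1. bottle, jar and canister all stand upright and still on the tray (x of bottle in the frame of tray between -0.11 and 0.11 m and y of bottle in the frame of tray between -0.05 and 0.05 m and z of each of bottle, jar, canister in the frame of tray below 0.012 m and angle between each of bottle, jar, canister's own z axis and vertical below 0.12 rad and linear speed of each of bottle, jar, canister below 0.03 m/s and x of jar in the frame of tray between -0.11 and 0.11 m and y of jar in the frame of tray between -0.05 and 0.05 m and x of canister in the frame of tray between -0.11 and 0.11 m and y of canister in the frame of tray between -0.05 and 0.05 m), for 0.2 s.
2. the lamp head is seated home in the collar, lug in the notch, while the three containers are still on the tray (all of step 1 and horizontal distance between lamp and lamp_base below 0.006 m and z of lamp in the frame of lamp_base below 0.039 m and angle between the x axis of lamp and the x axis of lamp_base, either way round below 0.25 rad and angle between lamp's own z axis and vertical below 0.08 rad and linear speed of lamp below 0.02 m/s), for 0.2 s.
At the end, for the whole second after the job is handed in: The lamp head is home in the collar of the lamp base (within 6 mm of its axis, underside within 4 mm of its floor, lug in the notch within 0.25 rad, upright), and bottle, jar and canister each stand upright within 15 mm of where they stood at the start; all at rest (horizontal distance between lamp and lamp_base below 0.006 m and z of lamp in the frame of lamp_base below 0.039 m and angle between the x axis of lamp and the x axis of lamp_base, either way round below 0.25 rad and angle between lamp's own z axis and vertical below 0.08 rad and linear speed of each of lamp, bottle, jar, canister below 0.02 m/s and distance of each of bottle, jar, canister from where it was at the start of the episode below 0.015 m and angle between each of bottle, jar, canister's own z axis and vertical below 0.1 rad); the robot touches nothing.
It fails at once if a container is knocked over (angle between any of bottle, jar, canister's own z axis and vertical above 0.7 rad).
It fails at once if a bystander is moved by more than 20 mm (distance of any of petri, slide_box, tweezers from where it was at the start of the episode above 0.02 m).
It also fails if it takes over 138 s, if anything falls off the work surface, if the arm or the gripper's body presses on something with over 40 N, if the wrist force passes 120 N, or if a joint passes its speed limit or range.

## Working session

There is one attempt and no reset: what is moved stays moved. The work goes in short steps, Python scripts to look and compute and a shell command to move; the robot and the scene stay as the last step left them, time stands still between calls to the robot, and variables do not carry over. Pictures are saved under pics/ and viewed, at most 14 in all, crops included, and the job is handed in when it is done.

```bash
ls; mkdir -p pics
python3 - <<'E'
from bench import bot, read_camera
import cv2,numpy as np
print(bot.grip_depth); s=bot.state(); print(s)
for n in ("top","scene"):
    c=read_camera(n); cv2.imwrite(f"pics/{n}0.png",c["color"][:,:,::-1]); np.savez(f"{n}0.npz",**c)
    print(n,{k:v for k,v in c.items() if k not in("color","z_map")})
E
```

```text
pics
0.0187
{'time_s': 0.0, 'joint_positions': array([-1.49025510e+00,  1.81559905e-01,  1.60797184e+00,  3.54944989e-05,
        1.35375652e+00, -2.06314963e-01]), 'dq': array([-4.01326366e-04, -3.26984070e-04, -1.99289917e-03, -9.53511815e-05,
        7.31569935e-04, -1.30425276e-03]), 'tau': array([-9.86813466e-04, -4.33871233e+01, -3.41855550e+01,  7.01671536e-02,
        3.86357156e-02, -1.36640069e-04]), 'tcp_pos': array([ 0.16266688, -0.55098163,  0.23781699]), 'eef_rot': array([-8.45042151e-04,  9.89732004e-01,  1.42932992e-01,  7.05741790e-05]), 'ft_force': array([ 0.50977326,  0.18676495, -0.12353972]), 'torque': array([ 0.04508183,  0.05551709, -0.0049567 ]), 'grasp_force': 0.0, 'grip_width': 0.0877384253793462}
top {'fx': 472.5140372666603, 'fy': 472.5140372666603, 'cx': 264.8700552358326, 'cy': 196.7611975213952, 'k1': -0.054220167066901255, 'rvec': array([ 2.14753198, -2.20902786,  0.09396036]), 'tvec': array([0.0379027 , 0.58612074, 1.22402177])}
scene {'fx': 378.9901090106459, 'fy': 378.9901090106459, 'cx': 260.20919626069286, 'cy': 199.1164606379134, 'k1': 0.024261365756996035, 'rvec': array([ 0.82907924,  2.37501653, -1.2925575 ]), 'tvec': array([ 0.45730382, -0.15236568,  1.1214925 ])}
```

View pics/top0.png

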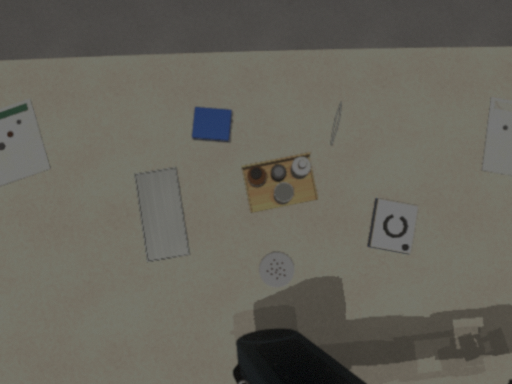

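View pics/scene0.png

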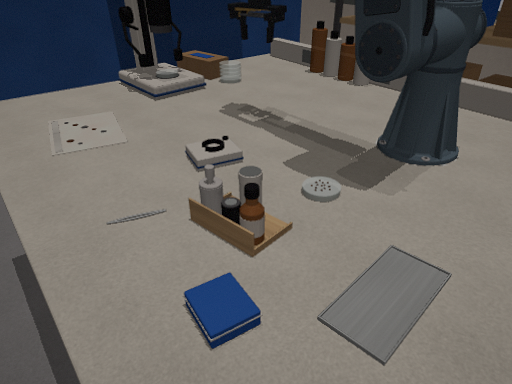

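The top view has +x up and +y left. The tray is at about (162,214), the caddy at (280,183) with the bottle at +y, canister at −y, jar in front and lamp at the back centre, and the base is at (394,226). In the scene view everything is upright and the tweezers, slide box and Petri dish are clear of the work. Next I measure with the depth clouds.

```bash
cat > h.py <<'E'
import cv2,numpy as np
from scipy.spatial.transform import Rotation as R
def KD(c): return np.array([[c["fx"],0,c["cx"]],[0,c["fy"],c["cy"]],[0,0,1.]]),np.array([float(c["k1"]),0,0,0])
def rays(c,uv):
    K,D=KD(c); n=cv2.undistortPoints(np.asarray(uv,float).reshape(-1,1,2),K,D)[:,0]
    return np.c_[n,np.ones(len(n))]
def cam(c):
    Rm=cv2.Rodrigues(np.asarray(c["rvec"]))[0]; return Rm,-Rm.T@np.asarray(c["tvec"])
def onplane(c,uv,z):
    Rm,o=cam(c); d=rays(c,uv)@Rm; return o+d*((z-o[2])/d[:,2])[:,None]
def cloud(c):
    h,w=c["z_map"].shape; u,v=np.meshgrid(np.arange(w),np.arange(h))
    Rm,o=cam(c); d=rays(c,np.c_[u.ravel(),v.ravel()])@Rm
    P=o+d*c["z_map"].reshape(-1,1); P[c["z_map"].ravel()==0]=np.nan; return P.reshape(h,w,3)
def rect(xy):
    (c,s,a)=cv2.minAreaRect((np.asarray(xy)*1000).astype(np.float32)); return np.round(c,1),np.round(s,1),round(a,1)
E
cat > m.py <<'E'
from h import *
c=np.load("top0.npz"); P=cloud(c); rgb=c["color"].astype(int); hsv=cv2.cvtColor(c["color"],cv2.COLOR_RGB2HSV)
def box(u0,u1,v0,v1):
    m=np.zeros(P.shape[:2],bool); m[v0:v1,u0:u1]=1; return m
b=box(120,205,150,275); print("bench z",np.nanmedian(P[280:300,60:120,2]))
def big(m,z):
    n,l,st,ce=cv2.connectedComponentsWithStats(m.astype(np.uint8)); i=1+np.argmax(st[1:,4]); v,u=np.nonzero(l==i)
    return rect(onplane(c,np.c_[u,v],z)[:,:2]),st[i,4]
for n,bx in (("tray",(120,205,150,275)),("caddy",(235,325,145,220)),("base",(360,425,190,260))):
    u0,u1,v0,v1=bx; z=P[v0:v1,u0:u1,2]; print(n,"z pct",np.round(np.nanpercentile(z,[2,20,50,80,95,99.5]),3))
m=box(360,425,190,260)&(P[...,2]>.02); print("base",big(m,.035))
m=box(235,325,145,220)&(hsv[...,1]>75)&(hsv[...,0]<30); print("caddy col",big(m,.006))
m=box(235,325,145,220)&(P[...,2]>.004); print("caddy z",big(m,.01))
m=box(120,205,150,275)&(P[...,2]>.0025); print("tray z",big(m,.006))
m=box(120,205,150,275)&(hsv[...,1]<25); print("tray col",big(m,.006))
# circles
for n,(u,v),r,z0,z1 in (("bottle",(257,173),14,.11,.14),("jar",(284,192),14,.10,.125),("can knob",(300,165),14,.11,.14),("lamp",(278,172),9,.055,.08),("can body",(300,165),14,.08,.098)):
    m=box(u-r,u+r,v-r,v+r)&(P[...,2]>z0)&(P[...,2]<z1); q=P[m]
    if len(q): print(n,len(q),np.round(q.mean(0),4),cv2.minEnclosingCircle((q[:,:2]*1000).astype(np.float32)))
m=box(380,412,212,240)&(rgb.sum(2)<200); v,u=np.nonzero(m); q=onplane(c,np.c_[u,v],.047); print("collar",cv2.minEnclosingCircle((q[:,:2]*1000).astype(np.float32)),q.mean(0),len(q))
im=c["color"][140:270,230:430,::-1]; cv2.imwrite("pics/crop0.png",cv2.resize(im,None,fx=4,fy=4,interpolation=cv2.INTER_CUBIC))
E
python3 m.py
```

```text
bench z -9.928022949301507e-05
tray z pct [-0.005 -0.001  0.001  0.004  0.007  0.011]
caddy z pct [-0.004 -0.     0.004  0.045  0.115  0.13 ]
base z pct [-0.004 -0.     0.005  0.036  0.042  0.05 ]
base ((array([ 501.5, -312.5]), array([114.9, 130.5]), 78.1), np.int32(2108))
caddy col ((array([627.5, -20.1]), array([128.1, 185.7]), 9.5), np.int32(2164))
caddy z ((array([628.7, -17.5]), array([139.5, 189.3]), 8.4), np.int32(3012))
tray z ((array([550.9, 303.3]), array([262. , 136.5]), 7.5), np.int32(2952))
tray col ((array([556.2, 303.6]), array([256.4, 128.2]), 10.0), np.int32(3919))
bottle 106 [0.6379 0.0435 0.1275] ((638.352783203125, 42.7526741027832), 13.934651374816895)
jar 323 [ 0.5909 -0.0235  0.1148] ((591.2749633789062, -23.528892517089844), 24.795251846313477)
can knob 57 [ 0.657  -0.0704  0.1269] ((657.8580322265625, -70.76256561279297), 9.676739692687988)
lamp 192 [ 0.6475 -0.0138  0.0679] ((648.443115234375, -13.927932739257812), 19.97410774230957)
can body 242 [ 0.6565 -0.0699  0.0915] ((658.3751831054688, -70.71846771240234), 24.638574600219727)
collar ((500.4423522949219, -313.6007385253906), 31.74336814880371) [ 0.49700924 -0.31252656  0.047     ] 181
```

View pics/crop0.png

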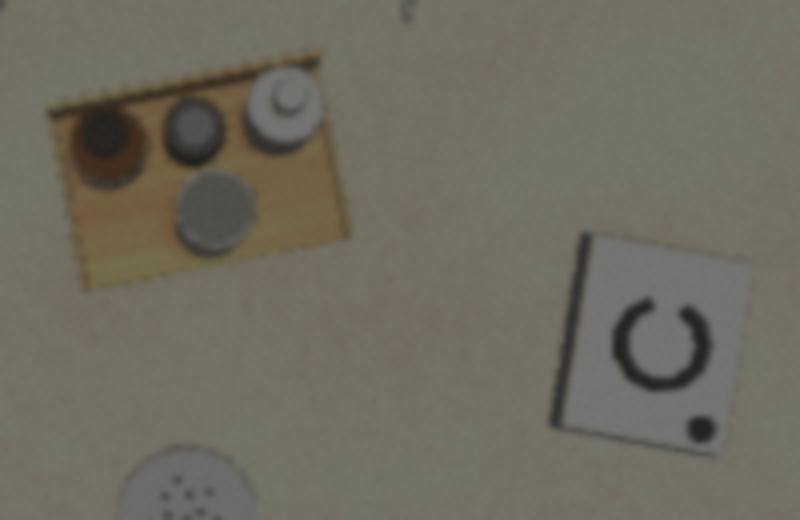

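The crop shows the bottle (110,145), lamp (195,130), canister (285,110) and jar (215,212). The collar is at (663,343) with its notch up and slightly right, so the base yaw is about −11°. The measured heights and the 58 mm spacings match the spec. The caddy yaw is about 9.8° and the tray yaw about 8°.

```bash
cat > go.py <<'E'
import sys
from h import *
from bench import bot
def delta(x,y,z,yaw):
    s=bot.state(); q=s["eef_rot"]; M=R.from_quat([q[1],q[2],q[3],q[0]])
    T=R.from_euler("z",yaw,degrees=True)*R.from_euler("x",180,degrees=True)
    d=M.inv().apply(np.array([x,y,z])-s["tcp_pos"])*1000
    print("t",round(s["time_s"],2),"tcp",np.round(s["tcp_pos"],4),"w",round(s["grip_width"]*1000,1),"gf",round(s["grasp_force"],1),"F",np.round(s["ft_force"],1))
    print("d mm",np.round(d,1),"rot deg",np.round((M.inv()*T).as_rotvec(degrees=True),2),"q6",s["joint_positions"][5].round(2))
delta(*map(float,sys.argv[1:5]))
E
python3 go.py .638 .043 .2 9.8
```

```text
t 0.1 tcp [ 0.1626 -0.5511  0.2379] w 88.2 gf 0.0 F [ 0.1 -0.  -0.2]
d mm [ 624.  -435.3   38.8] rot deg [-0.08 -0.01  6.63] q6 -0.21
```

```bash
python3 -m jog '[{"dx":15,"dy":-10,"grip":88},{"dx":28,"dy":-20},{"dx":28,"dy":-20},{"dx":28,"dy":-20},{"dx":28,"dy":-20},{"dx":28,"dy":-20},{"dx":28,"dy":-20},{"dx":28,"dy":-20},{"dx":28,"dy":-20},{"dx":28,"dy":-20},{"dx":28,"dy":-20},{"dx":28,"dy":-20}]' && python3 -m jog '[{"dx":28,"dy":-20},{"dx":28,"dy":-20},{"dx":28,"dy":-20},{"dx":28,"dy":-20},{"dx":28,"dy":-20},{"dx":28,"dy":-20},{"dx":28,"dy":-20},{"dx":28,"dy":-20},{"dx":28,"dy":-18},{"dx":28,"dy":-18},{"dx":15,"dy":-10},{"wz":6.6}]' && python3 go.py .638 .043 .2 9.8
```

```text
validation failed for argument at $[0]...
```

```bash
python3 -m jog '[{"grip":88,"dx":15,"dy":-10,"dz":0,"wx":0,"wy":0,"wz":0}]'; python3 -m jog '[{"grip":88,"dx":15,"dy":-10,"dz":0}]'; python3 -m jog '[{"dx":15,"dy":-10,"dz":0,"wx":0,"wy":0,"wz":0}]'
```

```text
time_s: 0.18
tcp_pos: [0.1727, -0.5388, 0.2381]
eef_rot: [-0.0, 0.99, 0.142, -0.0]
ft_force: [0.1, -0.0, 0.6]
grip_width: 0.0884
grasp_force: 0.0validation failed for argument at $[0]...
validation failed for argument at $[0]...
```

```bash
python3 -m jog '[{"grip":88,"dx":30,"dy":-21,"dz":0,"wx":0,"wy":0,"wz":0},{"grip":88,"dx":33,"dy":-23,"dz":0,"wx":0,"wy":0,"wz":0},{"grip":88,"dx":33,"dy":-23,"dz":0,"wx":0,"wy":0,"wz":0},{"grip":88,"dx":33,"dy":-23,"dz":0,"wx":0,"wy":0,"wz":0},{"grip":88,"dx":33,"dy":-23,"dz":0,"wx":0,"wy":0,"wz":0},{"grip":88,"dx":33,"dy":-23,"dz":0,"wx":0,"wy":0,"wz":0},{"grip":88,"dx":33,"dy":-23,"dz":0,"wx":0,"wy":0,"wz":0},{"grip":88,"dx":33,"dy":-23,"dz":0,"wx":0,"wy":0,"wz":0},{"grip":88,"dx":33,"dy":-23,"dz":0,"wx":0,"wy":0,"wz":0},{"grip":88,"dx":33,"dy":-23,"dz":0,"wx":0,"wy":0,"wz":0}]' >/dev/null && python3 -m jog '[{"grip":88,"dx":33,"dy":-23,"dz":0,"wx":0,"wy":0,"wz":0},{"grip":88,"dx":33,"dy":-23,"dz":0,"wx":0,"wy":0,"wz":0},{"grip":88,"dx":33,"dy":-23,"dz":0,"wx":0,"wy":0,"wz":0},{"grip":88,"dx":33,"dy":-23,"dz":0,"wx":0,"wy":0,"wz":0},{"grip":88,"dx":33,"dy":-23,"dz":0,"wx":0,"wy":0,"wz":0},{"grip":88,"dx":33,"dy":-23,"dz":0,"wx":0,"wy":0,"wz":0},{"grip":88,"dx":33,"dy":-23,"dz":0,"wx":0,"wy":0,"wz":0},{"grip":88,"dx":33,"dy":-23,"dz":0,"wx":0,"wy":0,"wz":0},{"grip":88,"dx":0,"dy":0,"dz":0,"wx":0,"wy":0,"wz":6.6},{"grip":88,"dx":0,"dy":0,"dz":0,"wx":0,"wy":0,"wz":0}]' && python3 go.py .638 .043 .2 9.8
python3 - <<'E'
from h import *
from bench import read_camera
c=read_camera("wrist"); cv2.imwrite("pics/w1.png",c["color"][:,:,::-1]); np.savez("w1.npz",**c)
E
```

```text
time_s: 1.85
tcp_pos: [0.6248, 0.0268, 0.2375]
eef_rot: [-0.0, 0.996, 0.085, -0.001]
ft_force: [-0.0, -0.6, 0.4]
grip_width: 0.0879
grasp_force: 0.0
t 1.85 tcp [0.6248 0.0268 0.2375] w 87.9 gf 0.0 F [-0.  -0.6  0.4]
d mm [ 15.8 -13.7  37.5] rot deg [-0.03  0.1  -0.  ] q6 1.25
```

View pics/w1.png

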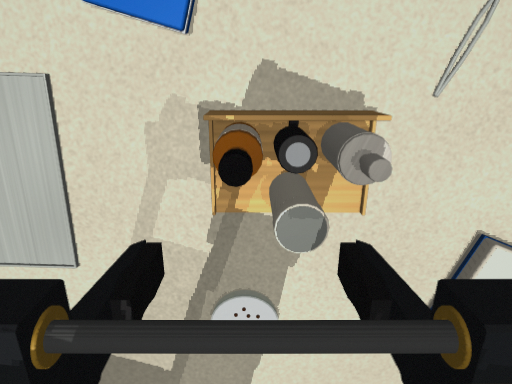

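The wrist view shows the bottle cap at (236,167), knob at (376,167), jar lid at (301,229) and lamp lens at (298,153). The lug is at (294,126), pointing at the back wall. I cross-check these positions against the top view.

Run:
```python
from h import *
c=np.load("w1.npz"); P=cloud(c)
print(np.round(onplane(c,[[236,167]],.128),4),np.round(onplane(c,[[376,167]],.128),4),np.round(onplane(c,[[301,229]],.114),4),np.round(onplane(c,[[298,153]],.068),4),"lug",np.round(onplane(c,[[294,126]],.016),4))
for n,(u,v),r,z0,z1 in (("bottle",(236,167),22,.12,.135),("jar",(301,229),30,.108,.12),("knob",(376,167),20,.12,.135),("lamp",(298,153),25,.055,.075)):
    m=np.zeros(P.shape[:2],bool); m[v-r:v+r,u-r:u+r]=1
    q=P[m&(P[...,2]>z0)&(P[...,2]<z1)]; print(n,len(q),cv2.minEnclosingCircle((q[:,:2]*1000).astype(np.float32)),np.median(q[:,2]))
# tray edge and corners
print("tray corners",np.round(onplane(c,[[48,73],[77,265]],.008),4))
```

```text
[[0.6419 0.0425 0.128 ]] [[ 0.6607 -0.0672  0.128 ]] [[ 0.5916 -0.0236  0.114 ]] [[ 0.6499 -0.0144  0.068 ]] lug [[ 0.6689 -0.013   0.016 ]]
bottle 948 ((639.4677124023438, 43.232337951660156), 13.908973693847656) 0.12774407487803083
jar 2258 ((592.2913818359375, -23.535526275634766), 25.054222106933594) 0.11440408526209792
knob 530 ((658.7900390625, -71.0428466796875), 10.164159774780273) 0.12773038998461142
lamp 1327 ((648.9784545898438, -13.81130599975586), 19.937232971191406) 0.0680208767797647
tray corners [[0.6788 0.2569 0.008 ]
 [0.4458 0.226  0.008 ]]
```

Both views agree within 1 mm. The tray centre is about (0.554, 0.301), yaw 7.5°, with slots ±70 mm along its x. Now I grasp the bottle cap.

```bash
python3 -m jog '[{"grip":88,"dx":16.5,"dy":-14,"dz":5,"wx":0,"wy":0,"wz":0},{"grip":60,"dx":0,"dy":0,"dz":30,"wx":0,"wy":0,"wz":0},{"grip":60,"dx":0,"dy":0,"dz":35,"wx":0,"wy":0,"wz":0},{"grip":60,"dx":0,"dy":0,"dz":35,"wx":0,"wy":0,"wz":0},{"grip":60,"dx":0,"dy":0,"dz":24,"wx":0,"wy":0,"wz":0},{"grip":60,"dx":0,"dy":0,"dz":10,"wx":0,"wy":0,"wz":0},{"grip":60,"dx":0,"dy":0,"dz":0,"wx":0,"wy":0,"wz":0}]' 25 >/dev/null && python3 go.py .639 .043 .098 9.8 && python3 -m jog '[{"grip":10,"dx":0,"dy":0,"dz":0,"wx":0,"wy":0,"wz":0},{"grip":10,"dx":0,"dy":0,"dz":0,"wx":0,"wy":0,"wz":0},{"grip":10,"dx":0,"dy":0,"dz":0,"wx":0,"wy":0,"wz":0},{"grip":10,"dx":0,"dy":0,"dz":0,"wx":0,"wy":0,"wz":0},{"grip":10,"dx":0,"dy":0,"dz":0,"wx":0,"wy":0,"wz":0},{"grip":10,"dx":0,"dy":0,"dz":0,"wx":0,"wy":0,"wz":0}]' 25 && python3 go.py .623 .31 .16 9.8
```

```text
t 2.48 tcp [0.6359 0.0403 0.0968] w 60.0 gf 0.0 F [-0.5  0.3  0.1]
d mm [ 3.5 -2.1 -1.2] rot deg [-0.09  0.32  0.06] q6 1.28
time_s: 2.98
tcp_pos: [0.6392, 0.0414, 0.101]
eef_rot: [0.0, 0.996, 0.086, 0.001]
ft_force: [-0.4, 0.0, 3.7]
grip_width: 0.0269
grasp_force: 25.0
t 2.98 tcp [0.6392 0.0414 0.101 ] w 26.9 gf 25.0 F [-0.4  0.   3.7]
d mm [  30.1 -267.4  -59. ] rot deg [ 0.02 -0.12  0.05] q6 1.28
```

```bash
python3 -m jog '[{"grip":10,"dx":0,"dy":0,"dz":-5,"wx":0,"wy":0,"wz":0},{"grip":10,"dx":0,"dy":0,"dz":-12,"wx":0,"wy":0,"wz":0},{"grip":10,"dx":0,"dy":0,"dz":-18,"wx":0,"wy":0,"wz":0},{"grip":10,"dx":0,"dy":-5,"dz":-15,"wx":0,"wy":0,"wz":0},{"grip":10,"dx":1,"dy":-12,"dz":-5,"wx":0,"wy":0,"wz":0},{"grip":10,"dx":2,"dy":-20,"dz":0,"wx":0,"wy":0,"wz":0},{"grip":10,"dx":3,"dy":-26,"dz":0,"wx":0,"wy":0,"wz":0},{"grip":10,"dx":3,"dy":-28,"dz":0,"wx":0,"wy":0,"wz":0},{"grip":10,"dx":3,"dy":-28,"dz":0,"wx":0,"wy":0,"wz":0},{"grip":10,"dx":3,"dy":-28,"dz":0,"wx":0,"wy":0,"wz":0},{"grip":10,"dx":3,"dy":-28,"dz":0,"wx":0,"wy":0,"wz":0},{"grip":10,"dx":3,"dy":-28,"dz":0,"wx":0,"wy":0,"wz":0}]' >/dev/null && python3 -m jog '[{"grip":10,"dx":3,"dy":-26,"dz":0,"wx":0,"wy":0,"wz":0},{"grip":10,"dx":3,"dy":-20,"dz":0,"wx":0,"wy":0,"wz":0},{"grip":10,"dx":2,"dy":-12,"dz":0,"wx":0,"wy":0,"wz":0},{"grip":10,"dx":1,"dy":-6,"dz":0,"wx":0,"wy":0,"wz":0},{"grip":10,"dx":0,"dy":0,"dz":0,"wx":0,"wy":0,"wz":0},{"grip":10,"dx":0,"dy":0,"dz":0,"wx":0,"wy":0,"wz":0}]' && python3 go.py .623 .31 .0975 9.8
python3 - <<'E'
from h import *
from bench import read_camera
c=read_camera("wrist"); cv2.imwrite("pics/w2.png",c["color"][:,:,::-1]); np.savez("w2.npz",**c)
E
```

```text
time_s: 4.48
tcp_pos: [0.6223, 0.309, 0.1545]
eef_rot: [0.0, 0.996, 0.086, -0.0]
ft_force: [0.3, -1.1, -2.1]
grip_width: 0.0271
grasp_force: 25.0
t 4.48 tcp [0.6223 0.309  0.1545] w 27.1 gf 25.0 F [ 0.3 -1.1 -2.1]
d mm [ 0.9 -0.9 57. ] rot deg [0.03 0.03 0.04] q6 1.69
```

View pics/w2.png

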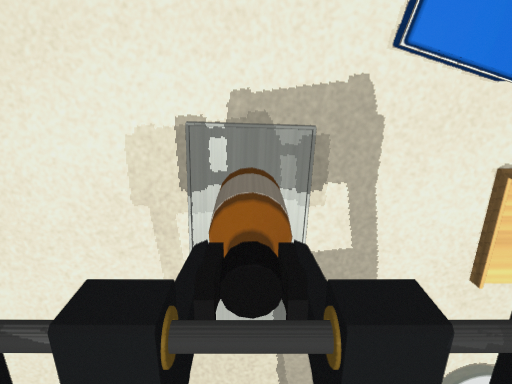

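The bottle is held upright over the tray, with the far tray edge running from (187,122) to (316,128). I check the tray corners and lower. The bottle bottom should land at z=0.004, so TCP ≈ 0.099.

```bash
python3 - <<'E'
from h import *
c=np.load("w2.npz"); print(np.round(onplane(c,[[187,122],[316,128]],.008),4))
E
python3 -m jog '[{"grip":10,"dx":0,"dy":0,"dz":6,"wx":0,"wy":0,"wz":0},{"grip":10,"dx":0,"dy":0,"dz":14,"wx":0,"wy":0,"wz":0},{"grip":10,"dx":0,"dy":0,"dz":14,"wx":0,"wy":0,"wz":0},{"grip":10,"dx":0,"dy":0,"dz":9,"wx":0,"wy":0,"wz":0},{"grip":10,"dx":0,"dy":0,"dz":5,"wx":0,"wy":0,"wz":0},{"grip":10,"dx":0,"dy":0,"dz":2,"wx":0,"wy":0,"wz":0},{"grip":10,"dx":0,"dy":0,"dz":1,"wx":0,"wy":0,"wz":0},{"grip":10,"dx":0,"dy":0,"dz":0,"wx":0,"wy":0,"wz":0}]'
```

```text
[[0.6624 0.3729 0.008 ]
 [0.6763 0.261  0.008 ]]
time_s: 5.2
tcp_pos: [0.6225, 0.3095, 0.1037]
eef_rot: [-0.0, 0.996, 0.086, 0.0]
ft_force: [0.2, -0.3, -1.4]
grip_width: 0.0272
grasp_force: 25.0
```

```bash
python3 -m jog '[{"grip":10,"dx":0,"dy":0,"dz":2,"wx":0,"wy":0,"wz":0},{"grip":10,"dx":0,"dy":0,"dz":1.5,"wx":0,"wy":0,"wz":0},{"grip":10,"dx":0,"dy":0,"dz":1,"wx":0,"wy":0,"wz":0},{"grip":10,"dx":0,"dy":0,"dz":0.5,"wx":0,"wy":0,"wz":0},{"grip":10,"dx":0,"dy":0,"dz":0,"wx":0,"wy":0,"wz":0},{"grip":10,"dx":0,"dy":0,"dz":0,"wx":0,"wy":0,"wz":0}]'
```

```text
time_s: 5.7
tcp_pos: [0.6226, 0.3097, 0.0992]
eef_rot: [-0.0, 0.996, 0.086, 0.0]
ft_force: [-0.8, -0.2, -0.0]
grip_width: 0.0272
grasp_force: 25.0
```

```bash
python3 -m jog '[{"grip":60,"dx":0,"dy":0,"dz":0,"wx":0,"wy":0,"wz":0},{"grip":60,"dx":0,"dy":0,"dz":0,"wx":0,"wy":0,"wz":0},{"grip":60,"dx":0,"dy":0,"dz":0,"wx":0,"wy":0,"wz":0},{"grip":60,"dx":0,"dy":0,"dz":0,"wx":0,"wy":0,"wz":0},{"grip":88,"dx":0,"dy":0,"dz":-15,"wx":0,"wy":0,"wz":0},{"grip":88,"dx":0,"dy":0,"dz":-30,"wx":0,"wy":0,"wz":0},{"grip":88,"dx":0,"dy":10,"dz":-15,"wx":0,"wy":0,"wz":0},{"grip":88,"dx":-6,"dy":25,"dz":0,"wx":0,"wy":0,"wz":0},{"grip":88,"dx":-9,"dy":32,"dz":0,"wx":0,"wy":0,"wz":0},{"grip":88,"dx":-9,"dy":32,"dz":0,"wx":0,"wy":0,"wz":0},{"grip":88,"dx":-9,"dy":32,"dz":0,"wx":0,"wy":0,"wz":0},{"grip":88,"dx":-9,"dy":32,"dz":0,"wx":0,"wy":0,"wz":0}]' >/dev/null && python3 -m jog '[{"grip":88,"dx":-9,"dy":32,"dz":0,"wx":0,"wy":0,"wz":0},{"grip":88,"dx":-9,"dy":32,"dz":0,"wx":0,"wy":0,"wz":0},{"grip":88,"dx":-9,"dy":32,"dz":0,"wx":0,"wy":0,"wz":0},{"grip":88,"dx":-9,"dy":32,"dz":0,"wx":0,"wy":0,"wz":0},{"grip":88,"dx":-6,"dy":22,"dz":0,"wx":0,"wy":0,"wz":0},{"grip":88,"dx":-3,"dy":10,"dz":0,"wx":0,"wy":0,"wz":0},{"grip":88,"dx":0,"dy":0,"dz":0,"wx":0,"wy":0,"wz":0},{"grip":88,"dx":0,"dy":0,"dz":0,"wx":0,"wy":0,"wz":0}]' && python3 go.py .592 -.0235 .085 9.8
python3 - <<'E'
from h import *
from bench import read_camera
c=read_camera("top"); P=cloud(c); 
q=P[140:280,110:210].reshape(-1,3); q=q[(q[:,2]>.115)&(q[:,2]<.135)]
print(len(q),cv2.minEnclosingCircle((q[:,:2]*1000).astype(np.float32)) if len(q) else 0)
E
```

```text
time_s: 7.37
tcp_pos: [0.5921, -0.0237, 0.1594]
eef_rot: [-0.0, 0.996, 0.085, 0.001]
ft_force: [0.1, -0.4, -0.0]
grip_width: 0.088
grasp_force: 0.0
t 7.37 tcp [ 0.5921 -0.0237  0.1594] w 88.0 gf 0.0 F [ 0.1 -0.4 -0. ]
d mm [-0.1 -0.2 74.4] rot deg [-0.   -0.06 -0.04] q6 1.16
113 ((622.3047485351562, 308.828369140625), 14.418258666992188)
```

The bottle stands on the tray at (0.622, 0.309). Next is the jar.

```bash
python3 -m jog '[{"grip":88,"dx":0,"dy":0,"dz":20,"wx":0,"wy":0,"wz":0},{"grip":88,"dx":0,"dy":0,"dz":30,"wx":0,"wy":0,"wz":0},{"grip":88,"dx":0,"dy":0,"dz":18,"wx":0,"wy":0,"wz":0},{"grip":88,"dx":0,"dy":0,"dz":6,"wx":0,"wy":0,"wz":0},{"grip":88,"dx":0,"dy":0,"dz":0,"wx":0,"wy":0,"wz":0},{"grip":88,"dx":0,"dy":0,"dz":0,"wx":0,"wy":0,"wz":0},{"grip":35,"dx":0,"dy":0,"dz":0,"wx":0,"wy":0,"wz":0},{"grip":35,"dx":0,"dy":0,"dz":0,"wx":0,"wy":0,"wz":0},{"grip":35,"dx":0,"dy":0,"dz":0,"wx":0,"wy":0,"wz":0},{"grip":35,"dx":0,"dy":0,"dz":0,"wx":0,"wy":0,"wz":0},{"grip":35,"dx":0,"dy":0,"dz":0,"wx":0,"wy":0,"wz":0},{"grip":35,"dx":0,"dy":0,"dz":0,"wx":0,"wy":0,"wz":0}]' 25 && python3 go.py .483 .293 .135 9.8
```

```text
time_s: 8.42
tcp_pos: [0.592, -0.0238, 0.085]
eef_rot: [0.0, 0.996, 0.086, 0.0]
ft_force: [0.1, -0.3, 1.4]
grip_width: 0.05
grasp_force: 0.5
t 8.42 tcp [ 0.592  -0.0238  0.085 ] w 50.0 gf 0.5 F [ 0.1 -0.3  1.4]
d mm [ -53.3 -330.7  -50.1] rot deg [ 0.02 -0.03  0.02] q6 1.16
```

```bash
python3 -m jog '[{"grip":35,"dx":0,"dy":0,"dz":0,"wx":0,"wy":0,"wz":0},{"grip":35,"dx":0,"dy":0,"dz":0,"wx":0,"wy":0,"wz":0},{"grip":35,"dx":0,"dy":0,"dz":-5,"wx":0,"wy":0,"wz":0},{"grip":35,"dx":0,"dy":0,"dz":-12,"wx":0,"wy":0,"wz":0},{"grip":35,"dx":0,"dy":0,"dz":-18,"wx":0,"wy":0,"wz":0},{"grip":35,"dx":0,"dy":-5,"dz":-13,"wx":0,"wy":0,"wz":0},{"grip":35,"dx":-2,"dy":-12,"dz":-5,"wx":0,"wy":0,"wz":0},{"grip":35,"dx":-3,"dy":-20,"dz":0,"wx":0,"wy":0,"wz":0},{"grip":35,"dx":-5,"dy":-28,"dz":0,"wx":0,"wy":0,"wz":0},{"grip":35,"dx":-5,"dy":-32,"dz":0,"wx":0,"wy":0,"wz":0},{"grip":35,"dx":-5,"dy":-32,"dz":0,"wx":0,"wy":0,"wz":0},{"grip":35,"dx":-5,"dy":-32,"dz":0,"wx":0,"wy":0,"wz":0}]' && python3 -m jog '[{"grip":35,"dx":-5,"dy":-32,"dz":0,"wx":0,"wy":0,"wz":0},{"grip":35,"dx":-5,"dy":-32,"dz":0,"wx":0,"wy":0,"wz":0},{"grip":35,"dx":-5,"dy":-32,"dz":0,"wx":0,"wy":0,"wz":0},{"grip":35,"dx":-5,"dy":-28,"dz":0,"wx":0,"wy":0,"wz":0},{"grip":35,"dx":-4,"dy":-22,"dz":0,"wx":0,"wy":0,"wz":0},{"grip":35,"dx":-3,"dy":-14,"dz":0,"wx":0,"wy":0,"wz":0},{"grip":35,"dx":-1,"dy":-8,"dz":0,"wx":0,"wy":0,"wz":0},{"grip":35,"dx":0,"dy":-2,"dz":0,"wx":0,"wy":0,"wz":0},{"grip":35,"dx":0,"dy":0,"dz":15,"wx":0,"wy":0,"wz":0},{"grip":35,"dx":0,"dy":0,"dz":20,"wx":0,"wy":0,"wz":0},{"grip":35,"dx":0,"dy":0,"dz":5,"wx":0,"wy":0,"wz":0},{"grip":35,"dx":0,"dy":0,"dz":0,"wx":0,"wy":0,"wz":0}]' && python3 go.py .483 .293 .083 9.8
```

```text
time_s: 9.42
tcp_pos: [0.5383, 0.1328, 0.1379]
eef_rot: [-0.0, 0.996, 0.086, -0.0]
ft_force: [0.1, 0.2, -1.7]
grip_width: 0.049
grasp_force: 25.0
time_s: 10.42
tcp_pos: [0.4817, 0.2923, 0.0959]
eef_rot: [0.001, 0.996, 0.085, -0.002]
ft_force: [0.4, -0.4, -2.2]
grip_width: 0.0485
grasp_force: 25.0
t 10.42 tcp [0.4817 0.2923 0.0959] w 48.5 gf 25.0 F [ 0.4 -0.4 -2.2]
d mm [ 1.4 -0.5 12.9] rot deg [ 0.05  0.24 -0.02] q6 1.74
```

```bash
python3 -m jog '[{"grip":35,"dx":0,"dy":0,"dz":6,"wx":0,"wy":0,"wz":0},{"grip":35,"dx":0,"dy":0,"dz":3,"wx":0,"wy":0,"wz":0},{"grip":35,"dx":0,"dy":0,"dz":2,"wx":0,"wy":0,"wz":0},{"grip":35,"dx":0,"dy":0,"dz":1,"wx":0,"wy":0,"wz":0},{"grip":35,"dx":0,"dy":0,"dz":1,"wx":0,"wy":0,"wz":0},{"grip":35,"dx":0,"dy":0,"dz":0,"wx":0,"wy":0,"wz":0},{"grip":35,"dx":0,"dy":0,"dz":0,"wx":0,"wy":0,"wz":0}]' && python3 -m jog '[{"grip":80,"dx":0,"dy":0,"dz":0,"wx":0,"wy":0,"wz":0},{"grip":80,"dx":0,"dy":0,"dz":0,"wx":0,"wy":0,"wz":0},{"grip":80,"dx":0,"dy":0,"dz":0,"wx":0,"wy":0,"wz":0},{"grip":80,"dx":0,"dy":0,"dz":0,"wx":0,"wy":0,"wz":0},{"grip":80,"dx":0,"dy":0,"dz":-15,"wx":0,"wy":0,"wz":0},{"grip":80,"dx":0,"dy":0,"dz":-30,"wx":0,"wy":0,"wz":0},{"grip":80,"dx":0,"dy":0,"dz":-35,"wx":0,"wy":0,"wz":0},{"grip":80,"dx":5,"dy":20,"dz":-5,"wx":0,"wy":0,"wz":0},{"grip":80,"dx":9,"dy":33,"dz":0,"wx":0,"wy":0,"wz":0},{"grip":80,"dx":9,"dy":33,"dz":0,"wx":0,"wy":0,"wz":0},{"grip":80,"dx":10,"dy":34,"dz":0,"wx":0,"wy":0,"wz":0},{"grip":80,"dx":10,"dy":34,"dz":0,"wx":0,"wy":0,"wz":0}]' >/dev/null && python3 -m jog '[{"grip":60,"dx":10,"dy":34,"dz":0,"wx":0,"wy":0,"wz":0},{"grip":60,"dx":10,"dy":34,"dz":0,"wx":0,"wy":0,"wz":0},{"grip":60,"dx":10,"dy":34,"dz":0,"wx":0,"wy":0,"wz":0},{"grip":60,"dx":10,"dy":34,"dz":0,"wx":0,"wy":0,"wz":0},{"grip":60,"dx":10,"dy":34,"dz":0,"wx":0,"wy":0,"wz":0},{"grip":60,"dx":10,"dy":34,"dz":0,"wx":0,"wy":0,"wz":0},{"grip":60,"dx":7,"dy":22,"dz":0,"wx":0,"wy":0,"wz":0},{"grip":60,"dx":3,"dy":8,"dz":0,"wx":0,"wy":0,"wz":0},{"grip":60,"dx":0,"dy":0,"dz":0,"wx":0,"wy":0,"wz":0},{"grip":60,"dx":0,"dy":0,"dz":0,"wx":0,"wy":0,"wz":0}]' >/dev/null&& python3 go.py .6588 -.071 .0965 9.8
```

```text
time_s: 11.0
tcp_pos: [0.4832, 0.2935, 0.0849]
eef_rot: [-0.0, 0.996, 0.086, 0.0]
ft_force: [0.3, -0.6, -1.6]
grip_width: 0.0488
grasp_force: 25.0
t 12.83 tcp [ 0.6602 -0.0688  0.1694] w 59.9 gf 0.0 F [-0.3 -0.8  0.4]
d mm [-1.7  2.  72.9] rot deg [-0.05  0.04  0.02] q6 1.12
```

```bash
python3 -m jog '[{"grip":60,"dx":-1.7,"dy":2,"dz":15,"wx":0,"wy":0,"wz":0},{"grip":60,"dx":0,"dy":0,"dz":30,"wx":0,"wy":0,"wz":0},{"grip":60,"dx":0,"dy":0,"dz":20,"wx":0,"wy":0,"wz":0},{"grip":60,"dx":0,"dy":0,"dz":8,"wx":0,"wy":0,"wz":0},{"grip":60,"dx":0,"dy":0,"dz":0,"wx":0,"wy":0,"wz":0},{"grip":60,"dx":0,"dy":0,"dz":0,"wx":0,"wy":0,"wz":0},{"grip":5,"dx":0,"dy":0,"dz":0,"wx":0,"wy":0,"wz":0},{"grip":5,"dx":0,"dy":0,"dz":0,"wx":0,"wy":0,"wz":0},{"grip":5,"dx":0,"dy":0,"dz":0,"wx":0,"wy":0,"wz":0},{"grip":5,"dx":0,"dy":0,"dz":0,"wx":0,"wy":0,"wz":0},{"grip":5,"dx":0,"dy":0,"dz":0,"wx":0,"wy":0,"wz":0},{"grip":5,"dx":0,"dy":0,"dz":0,"wx":0,"wy":0,"wz":0}]' 25 && python3 go.py .5525 .301 .17 9.8
python3 - <<'E'
from h import *
from bench import read_camera
c=read_camera("top"); P=cloud(c); 
q=P[140:280,110:210].reshape(-1,3); q=q[(q[:,2]>.10)&(q[:,2]<.118)]
print(len(q),cv2.minEnclosingCircle((q[:,:2]*1000).astype(np.float32)) if len(q) else 0)
E
```

```text
time_s: 13.83
tcp_pos: [0.6595, -0.072, 0.097]
eef_rot: [0.0, 0.996, 0.086, 0.0]
ft_force: [-0.4, -0.9, 0.2]
grip_width: 0.0222
grasp_force: 0.0
t 13.83 tcp [ 0.6595 -0.072   0.097 ] w 22.2 gf 0.0 F [-0.4 -0.9  0.2]
d mm [ -41.8 -385.7  -73.1] rot deg [ 0.01 -0.02  0.02] q6 1.11
349 ((545.2193603515625, 292.93023681640625), 86.90959167480469)
```

```bash
python3 -m jog '[{"grip":5,"dx":0,"dy":0,"dz":0,"wx":0,"wy":0,"wz":0},{"grip":5,"dx":0,"dy":0,"dz":0,"wx":0,"wy":0,"wz":0},{"grip":5,"dx":0,"dy":0,"dz":0,"wx":0,"wy":0,"wz":0}]' && python3 -m jog '[{"grip":5,"dx":0,"dy":0,"dz":-5,"wx":0,"wy":0,"wz":0},{"grip":5,"dx":0,"dy":0,"dz":-13,"wx":0,"wy":0,"wz":0},{"grip":5,"dx":0,"dy":0,"dz":-22,"wx":0,"wy":0,"wz":0},{"grip":5,"dx":0,"dy":0,"dz":-22,"wx":0,"wy":0,"wz":0},{"grip":5,"dx":0,"dy":-4,"dz":-13,"wx":0,"wy":0,"wz":0},{"grip":5,"dx":-1,"dy":-12,"dz":-3,"wx":0,"wy":0,"wz":0},{"grip":5,"dx":-2,"dy":-20,"dz":0,"wx":0,"wy":0,"wz":0},{"grip":5,"dx":-3,"dy":-28,"dz":0,"wx":0,"wy":0,"wz":0},{"grip":5,"dx":-3,"dy":-32,"dz":0,"wx":0,"wy":0,"wz":0},{"grip":5,"dx":-4,"dy":-32,"dz":0,"wx":0,"wy":0,"wz":0},{"grip":5,"dx":-4,"dy":-32,"dz":0,"wx":0,"wy":0,"wz":0},{"grip":5,"dx":-4,"dy":-32,"dz":0,"wx":0,"wy":0,"wz":0}]' && python3 -m jog '[{"grip":5,"dx":-4,"dy":-32,"dz":0,"wx":0,"wy":0,"wz":0},{"grip":5,"dx":-4,"dy":-32,"dz":0,"wx":0,"wy":0,"wz":0},{"grip":5,"dx":-4,"dy":-32,"dz":0,"wx":0,"wy":0,"wz":0},{"grip":5,"dx":-4,"dy":-32,"dz":0,"wx":0,"wy":0,"wz":0},{"grip":5,"dx":-3,"dy":-28,"dz":0,"wx":0,"wy":0,"wz":0},{"grip":5,"dx":-3,"dy":-20,"dz":0,"wx":0,"wy":0,"wz":0},{"grip":5,"dx":-2,"dy":-12,"dz":0,"wx":0,"wy":0,"wz":0},{"grip":5,"dx":-1,"dy":-5,"dz":0,"wx":0,"wy":0,"wz":0},{"grip":5,"dx":0,"dy":0,"dz":0,"wx":0,"wy":0,"wz":0},{"grip":5,"dx":0,"dy":0,"dz":0,"wx":0,"wy":0,"wz":0}]' >/dev/null && python3 go.py .5525 .301 .0948 9.8;  python3 - <<'E'
from h import *
from bench import read_camera
c=read_camera("wrist"); cv2.imwrite("pics/w3.png",c["color"][:,:,::-1]); np.savez("w3.npz",**c)
E
```

```text
time_s: 14.13
tcp_pos: [0.6594, -0.072, 0.0969]
eef_rot: [0.0, 0.996, 0.086, 0.0]
ft_force: [0.1, -0.8, 2.8]
grip_width: 0.0187
grasp_force: 25.0
time_s: 15.13
tcp_pos: [0.604, 0.1161, 0.1737]
eef_rot: [-0.0, 0.996, 0.086, -0.001]
ft_force: [-0.5, -0.1, -3.0]
grip_width: 0.0186
grasp_force: 25.0
t 15.97 tcp [0.5482 0.2991 0.1744] w 18.9 gf 25.0 F [ 0.3  0.4 -2.7]
d mm [ 4.6 -1.2 79.6] rot deg [0.03 0.03 0.03] q6 1.71
```

View pics/w3.png

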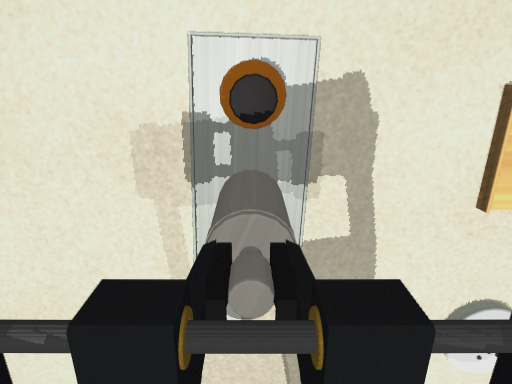

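The bottle stands at (252,95) on the tray and the canister hangs upright below the gripper. I lower it into the middle slot.

```bash
python3 -m jog '[{"grip":5,"dx":4.6,"dy":-1,"dz":10,"wx":0,"wy":0,"wz":0},{"grip":5,"dx":0,"dy":0,"dz":20,"wx":0,"wy":0,"wz":0},{"grip":5,"dx":0,"dy":0,"dz":20,"wx":0,"wy":0,"wz":0},{"grip":5,"dx":0,"dy":0,"dz":14,"wx":0,"wy":0,"wz":0},{"grip":5,"dx":0,"dy":0,"dz":7,"wx":0,"wy":0,"wz":0},{"grip":5,"dx":0,"dy":0,"dz":3,"wx":0,"wy":0,"wz":0},{"grip":5,"dx":0,"dy":0,"dz":2,"wx":0,"wy":0,"wz":0},{"grip":5,"dx":0,"dy":0,"dz":1.5,"wx":0,"wy":0,"wz":0},{"grip":5,"dx":0,"dy":0,"dz":1,"wx":0,"wy":0,"wz":0},{"grip":5,"dx":0,"dy":0,"dz":0.5,"wx":0,"wy":0,"wz":0},{"grip":5,"dx":0,"dy":0,"dz":0,"wx":0,"wy":0,"wz":0},{"grip":5,"dx":0,"dy":0,"dz":0,"wx":0,"wy":0,"wz":0}]' && python3 go.py .5525 .301 .0945 9.8
```

```text
time_s: 17.02
tcp_pos: [0.5529, 0.3016, 0.0963]
eef_rot: [-0.0, 0.996, 0.086, 0.0]
ft_force: [0.0, 0.2, -1.3]
grip_width: 0.019
grasp_force: 25.0
t 17.02 tcp [0.5529 0.3016 0.0963] w 19.0 gf 25.0 F [ 0.   0.2 -1.3]
d mm [-0.5  0.5  1.8] rot deg [-0.01 -0.05  0.04] q6 1.71
```

```bash
python3 -m jog '[{"grip":5,"dx":0,"dy":0,"dz":1.5,"wx":0,"wy":0,"wz":0},{"grip":5,"dx":0,"dy":0,"dz":0,"wx":0,"wy":0,"wz":0},{"grip":60,"dx":0,"dy":0,"dz":0,"wx":0,"wy":0,"wz":0},{"grip":60,"dx":0,"dy":0,"dz":0,"wx":0,"wy":0,"wz":0},{"grip":60,"dx":0,"dy":0,"dz":0,"wx":0,"wy":0,"wz":0},{"grip":60,"dx":0,"dy":0,"dz":0,"wx":0,"wy":0,"wz":0},{"grip":60,"dx":0,"dy":0,"dz":-15,"wx":0,"wy":0,"wz":0},{"grip":60,"dx":0,"dy":0,"dz":-35,"wx":0,"wy":0,"wz":0},{"grip":60,"dx":0,"dy":0,"dz":-35,"wx":0,"wy":0,"wz":0},{"grip":80,"dx":0,"dy":20,"dz":-10,"wx":0,"wy":0,"wz":0},{"grip":80,"dx":-3,"dy":38,"dz":0,"wx":0,"wy":0,"wz":0},{"grip":80,"dx":-3,"dy":38,"dz":0,"wx":0,"wy":0,"wz":0}]'>/dev/null && python3 -m jog '[{"grip":80,"dx":-3,"dy":38,"dz":0,"wx":0,"wy":0,"wz":0},{"grip":80,"dx":-3,"dy":38,"dz":0,"wx":0,"wy":0,"wz":0},{"grip":80,"dx":-3,"dy":38,"dz":0,"wx":0,"wy":0,"wz":0},{"grip":80,"dx":-3,"dy":38,"dz":0,"wx":0,"wy":0,"wz":0},{"grip":80,"dx":-3,"dy":38,"dz":0,"wx":0,"wy":0,"wz":0},{"grip":80,"dx":-3,"dy":30,"dz":0,"wx":0,"wy":0,"wz":0},{"grip":80,"dx":0,"dy":11,"dz":0,"wx":0,"wy":0,"wz":0},{"grip":80,"dx":0,"dy":0,"dz":0,"wx":0,"wy":0,"wz":0},{"grip":80,"dx":0,"dy":0,"dz":0,"wx":0,"wy":0,"wz":0}]' >/dev/null&& python3 go.py .649 -.0138 .1 9.8
python3 - <<'E'
from h import *
from bench import read_camera
c=read_camera("wrist"); np.savez("w4.npz",**c)
a=c["color"][:,:,::-1]
c=read_camera("top"); np.savez("t4.npz",**c); b=cv2.resize(c["color"][130:290,100:310,::-1],(505,384),interpolation=cv2.INTER_CUBIC)
cv2.imwrite("pics/w4.png",a[:300]); cv2.imwrite("pics/t4.png",b)
P=cloud(c)
for n,(u,v) in (("",(0,0)),):
    q=P[140:280,110:210].reshape(-1,3); q=q[q[:,2]>.085]
    for n,x,y in (("b",.622,.309),("j",.483,.293),("c",.553,.301)):
        s=q[np.hypot(q[:,0]-x,q[:,1]-y)<.035]; t=s[s[:,2]>np.percentile(s[:,2],95)-.012]; print(n,len(t),np.median(t[:,2]),cv2.minEnclosingCircle((t[:,:2]*1000).astype(np.float32)))
E
```

```text
t 18.77 tcp [ 0.5847 -0.0246  0.1891] w 80.0 gf 0.0 F [-0.   0.5 -1. ]
d mm [65.2  0.3 89.1] rot deg [-0.05  0.01 -0.04] q6 1.16
b 109 0.1253306035819688 ((622.3532104492188, 310.0532531738281), 14.263143539428711)
j 336 0.11240223003056238 ((482.32379150390625, 291.3142395019531), 25.168485641479492)
c 59 0.12599690023066334 ((552.0110473632812, 300.7798767089844), 9.934309005737305)
```

View pics/w4.png

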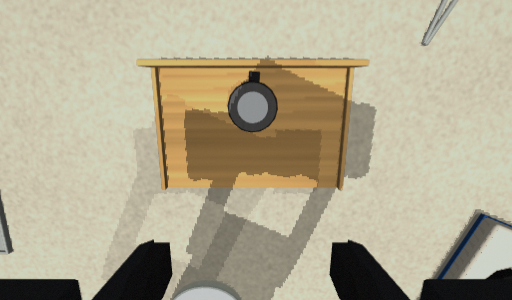

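View pics/t4.png

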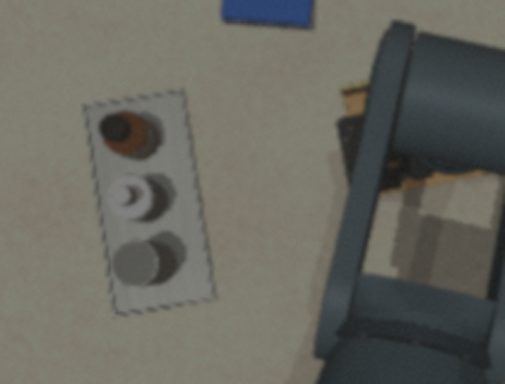

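All three stand upright on the tray. In the wrist view the lamp lens is at (253,106) and the lug at (254,76), pointing almost exactly along the caddy's +x. I work out the lamp yaw and re-measure.

Run:
```python
from h import *
c=np.load("w4.npz"); P=cloud(c); rgb=c["color"].astype(int)
m=np.zeros(P.shape[:2],bool); m[75:140,220:285]=1
q=P[m&(P[...,2]>.06)&(P[...,2]<.075)]; (ax,ay),r=cv2.minEnclosingCircle((q[:,:2]*1000).astype(np.float32)); print("lamp",ax,ay,r,np.median(q[:,2]))
m=np.zeros(P.shape[:2],bool); m[68:82,240:270]=1; m&=(rgb.sum(2)<150); v,u=np.nonzero(m); print("lug px",u.min(),u.max(),v.min(),v.max())
q=onplane(c,np.c_[u,v],.016)*1000; k=q[np.hypot(q[:,0]-ax,q[:,1]-ay)>19][:,:2].mean(0); print("lug",k,"yaw",np.degrees(np.arctan2(k[1]-ay,k[0]-ax)),np.hypot(k[0]-ax,k[1]-ay))
# caddy floor front corners & back wall
print("backwall top ends",np.round(onplane(c,[[137,62],[369,62]],.055),4))
# base from first top image: long edges via top-surface corners
t=np.load("top0.npz"); g=t["color"]; m=(g.min(2)>105).astype(np.uint8); m[:190]=0; m[262:]=0; m[:,:360]=0; m[:,425:]=0
print("thr cnt",m.sum(), "vals",g[205,390],g[205,345])
```

```text
lamp 649.1070556640625 -14.021077156066895 19.858627319335938 0.06807923295242799
lug px 248 259 72 81
lug [672.02478805 -11.67900726] yaw 5.835065722988333 23.037095071740225
backwall top ends [[ 0.6667  0.0814  0.055 ]
 [ 0.6975 -0.0991  0.055 ]]
thr cnt 1452 vals [116 116 116] [115 112 100]
```

```bash
python3 -m jog '[{"grip":80,"dx":25,"dy":0,"dz":0,"wx":0,"wy":0,"wz":0},{"grip":80,"dx":28,"dy":0,"dz":15,"wx":0,"wy":0,"wz":0},{"grip":80,"dx":12,"dy":0.5,"dz":30,"wx":0,"wy":0,"wz":0},{"grip":80,"dx":0,"dy":0,"dz":35,"wx":0,"wy":0,"wz":0},{"grip":80,"dx":0,"dy":0,"dz":35,"wx":0,"wy":0,"wz":0},{"grip":80,"dx":0,"dy":0,"dz":30,"wx":0,"wy":0,"wz":0},{"grip":80,"dx":0,"dy":0,"dz":16,"wx":0,"wy":0,"wz":0},{"grip":80,"dx":0,"dy":0,"dz":0,"wx":0,"wy":0,"wz":0},{"grip":80,"dx":0,"dy":0,"dz":0,"wx":0,"wy":0,"wz":0}]' >/dev/null && python3 go.py .649 -.014 .028 9.8 && python3 -m jog '[{"grip":25,"dx":0,"dy":0,"dz":0,"wx":0,"wy":0,"wz":0},{"grip":25,"dx":0,"dy":0,"dz":0,"wx":0,"wy":0,"wz":0},{"grip":25,"dx":0,"dy":0,"dz":0,"wx":0,"wy":0,"wz":0},{"grip":25,"dx":0,"dy":0,"dz":0,"wx":0,"wy":0,"wz":0},{"grip":25,"dx":0,"dy":0,"dz":0,"wx":0,"wy":0,"wz":0},{"grip":25,"dx":0,"dy":0,"dz":0,"wx":0,"wy":0,"wz":0},{"grip":25,"dx":0,"dy":0,"dz":0,"wx":0,"wy":0,"wz":0},{"grip":25,"dx":0,"dy":0,"dz":0,"wx":0,"wy":0,"wz":0}]' 20
```

```text
t 19.62 tcp [ 0.6481 -0.0123  0.0274] w 79.9 gf 0.0 F [-0.   0.2 -0.4]
d mm [ 0.5  1.8 -0.6] rot deg [-0.06  0.12  0.16] q6 1.2
time_s: 20.28
tcp_pos: [0.6492, -0.0144, 0.0287]
eef_rot: [0.0, 0.996, 0.086, 0.0]
ft_force: [-0.9, 0.8, 3.2]
grip_width: 0.0391
grasp_force: 20.0
```

```bash
python3 -m jog '[{"grip":25,"dx":0,"dy":0,"dz":-5,"wx":0,"wy":0,"wz":0},{"grip":25,"dx":0,"dy":0,"dz":-15,"wx":0,"wy":0,"wz":0},{"grip":25,"dx":0,"dy":0,"dz":-28,"wx":0,"wy":0,"wz":0},{"grip":25,"dx":0,"dy":0,"dz":-28,"wx":0,"wy":0,"wz":0},{"grip":25,"dx":-5,"dy":5,"dz":-20,"wx":0,"wy":0,"wz":0},{"grip":25,"dx":-14,"dy":13,"dz":-6,"wx":0,"wy":0,"wz":0},{"grip":25,"dx":-23,"dy":22,"dz":0,"wx":0,"wy":0,"wz":0},{"grip":25,"dx":-25,"dy":24,"dz":0,"wx":0,"wy":0,"wz":0},{"grip":25,"dx":-25,"dy":24,"dz":0,"wx":0,"wy":0,"wz":0},{"grip":25,"dx":-25,"dy":24,"dz":0,"wx":0,"wy":0,"wz":0},{"grip":25,"dx":-25,"dy":24,"dz":0,"wx":0,"wy":0,"wz":0},{"grip":25,"dx":-25,"dy":24,"dz":0,"wx":0,"wy":0,"wz":0}]' >/dev/null && python3 -m jog '[{"grip":25,"dx":-25,"dy":24,"dz":0,"wx":0,"wy":0,"wz":0},{"grip":25,"dx":-25,"dy":24,"dz":0,"wx":0,"wy":0,"wz":0},{"grip":25,"dx":-25,"dy":24,"dz":0,"wx":0,"wy":0,"wz":0},{"grip":25,"dx":-18,"dy":17,"dz":0,"wx":0,"wy":0,"wz":0},{"grip":25,"dx":-10,"dy":9,"dz":0,"wx":0,"wy":0,"wz":0},{"grip":25,"dx":-2,"dy":3,"dz":0,"wx":0,"wy":0,"wz":0},{"grip":25,"dx":0,"dy":0,"dz":0,"wx":0,"wy":0,"wz":6},{"grip":25,"dx":0,"dy":0,"dz":0,"wx":0,"wy":0,"wz":6},{"grip":25,"dx":0,"dy":0,"dz":0,"wx":0,"wy":0,"wz":6},{"grip":25,"dx":0,"dy":0,"dz":0,"wx":0,"wy":0,"wz":0},{"grip":25,"dx":0,"dy":0,"dz":0,"wx":0,"wy":0,"wz":0}]' && python3 go.py .5005 -.313 .13 -8.2;  python3 - <<'E'
from h import *
from bench import read_camera
c=read_camera("wrist"); cv2.imwrite("pics/w5.png",c["color"][:,:,::-1]); np.savez("w5.npz",**c)
E
```

```text
time_s: 22.2
tcp_pos: [0.426, -0.3173, 0.1307]
eef_rot: [0.0, 0.998, -0.069, 0.0]
ft_force: [-0.6, -0.3, -1.1]
grip_width: 0.0397
grasp_force: 20.0
t 22.2 tcp [ 0.426  -0.3173  0.1307] w 39.7 gf 20.0 F [-0.6 -0.3 -1.1]
d mm [ 73.1 -14.6   0.7] rot deg [ 0.   -0.02  0.25] q6 0.85
```

View pics/w5.png

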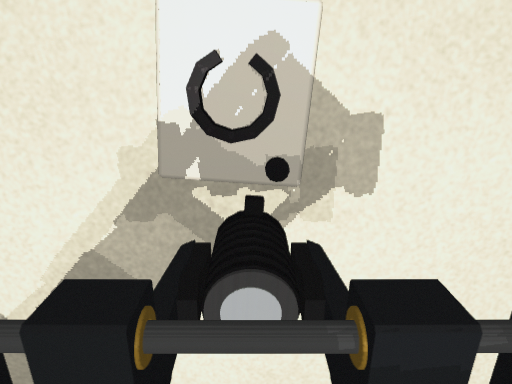

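The collar is at about (233,97) with its notch toward (238,55). The lamp's lug is visible at (254,205). I measure both in the world frame.

```bash
cat > col.py <<'E'
from h import *
import sys
c=np.load(sys.argv[1]); z0=float(sys.argv[2]); P=cloud(c); rgb=c["color"].astype(int); dark=(rgb.sum(2)<150)
m=np.zeros(P.shape[:2],bool); m[40:150,175:295]=1
q=P[m&dark&(P[...,2]>.043)&(P[...,2]<.051)][:,:2]*1000
(ax,ay),r=cv2.minEnclosingCircle(q.astype(np.float32)); print("collar",len(q),ax,ay,r)
from scipy.optimize import least_squares
d=lambda p: np.hypot(q[:,0]-p[0],q[:,1]-p[1])
f=least_squares(lambda p: np.clip(np.abs(d(p)-26.5)-4,0,None),[ax,ay]).x; print("annulus fit",f)
a=np.sort(np.degrees(np.arctan2(q[:,1]-f[1],q[:,0]-f[0]))); a=a[np.abs(d(f)-26.5).argsort().argsort()>=0]
g=np.diff(np.r_[a,a[0]+360]); i=g.argmax(); print("gap",g[i],"mid",a[i]+g[i]/2)
w=(rgb.min(2)>0)&(P[...,2]>.030)&(P[...,2]<.04); w[:, :140]=0; w[:,340:]=0; w[190:]=0
k=P[w][:,:2]; print("base",rect(k))
m=np.zeros(P.shape[:2],bool); m[194:214,240:270]=1; v,u=np.nonzero(m&dark); L=onplane(c,np.c_[u,v],z0)[:,:2]
for vv in range(194,214,3):
    uu=u[v==vv]; print(vv,uu.min() if len(uu) else 0,uu.max() if len(uu) else 0,end=" | ")
t=onplane(c,[[254.5,197],[254.5,208]],z0); print("\nlug",np.round(t*1000,1))
E
python3 col.py w5.npz .118; python3 -c "
from bench import bot;print(bot.state()['tcp_pos'])"
```

```text
collar 1917 501.14422607421875 -314.9984130859375 30.947465896606445
annulus fit [ 501.81927368 -314.79269702]
gap 45.66332646200122 mid -12.93585003233489
base (array([ 501.2, -314.6]), array([110.6, 128.6]), 78.0)
194 0 0 | 197 246 262 | 200 245 263 | 203 245 263 | 206 245 262 | 209 245 262 | 212 240 262 | 
lug [[ 454.2 -322.   118. ]
 [ 448.2 -321.2  118. ]]
[ 0.42597348 -0.31736539  0.13060479]
```

```bash
python3 -m jog '[{"grip":25,"dx":10,"dy":-2,"dz":0,"wx":0,"wy":0,"wz":0},{"grip":25,"dx":20,"dy":-4,"dz":0,"wx":0,"wy":0,"wz":0},{"grip":25,"dx":22,"dy":-4,"dz":0,"wx":0,"wy":0,"wz":0},{"grip":25,"dx":15,"dy":-3,"dz":0,"wx":0,"wy":0,"wz":0},{"grip":25,"dx":6,"dy":-1,"dz":0,"wx":0,"wy":0,"wz":3},{"grip":25,"dx":0,"dy":0,"dz":10,"wx":0,"wy":0,"wz":0},{"grip":25,"dx":0,"dy":0,"dz":20,"wx":0,"wy":0,"wz":0},{"grip":25,"dx":0,"dy":0,"dz":10,"wx":0,"wy":0,"wz":0},{"grip":25,"dx":0,"dy":0,"dz":5,"wx":0,"wy":0,"wz":0},{"grip":25,"dx":0,"dy":0,"dz":0,"wx":0,"wy":0,"wz":0},{"grip":25,"dx":0,"dy":0,"dz":0,"wx":0,"wy":0,"wz":0}]' && python3 go.py .5012 -.3144 .0577 -11.1
```

```text
time_s: 23.17
tcp_pos: [0.4995, -0.3143, 0.085]
eef_rot: [-0.0, 0.995, -0.097, -0.0]
ft_force: [-0.0, -0.9, -0.7]
grip_width: 0.0398
grasp_force: 20.0
t 23.17 tcp [ 0.4995 -0.3143  0.085 ] w 39.8 gf 20.0 F [-0.  -0.9 -0.7]
d mm [ 1.7 -0.3 27.3] rot deg [-0.02  0.03 -0.05] q6 1.0
```

Now I lower to just below the collar rim and watch the force.

```bash
python3 -m jog '[{"grip":25,"dx":1.7,"dy":-0.3,"dz":4,"wx":0,"wy":0,"wz":0},{"grip":25,"dx":0,"dy":0,"dz":5,"wx":0,"wy":0,"wz":0},{"grip":25,"dx":0,"dy":0,"dz":4,"wx":0,"wy":0,"wz":0},{"grip":25,"dx":0,"dy":0,"dz":2,"wx":0,"wy":0,"wz":0},{"grip":25,"dx":0,"dy":0,"dz":1,"wx":0,"wy":0,"wz":0},{"grip":25,"dx":0,"dy":0,"dz":1,"wx":0,"wy":0,"wz":0},{"grip":25,"dx":0,"dy":0,"dz":0,"wx":0,"wy":0,"wz":0},{"grip":25,"dx":0,"dy":0,"dz":0,"wx":0,"wy":0,"wz":0}]' && python3 -m jog '[{"grip":25,"dx":0,"dy":0,"dz":1,"wx":0,"wy":0,"wz":0},{"grip":25,"dx":0,"dy":0,"dz":1,"wx":0,"wy":0,"wz":0},{"grip":25,"dx":0,"dy":0,"dz":1,"wx":0,"wy":0,"wz":0},{"grip":25,"dx":0,"dy":0,"dz":0,"wx":0,"wy":0,"wz":0},{"grip":25,"dx":0,"dy":0,"dz":0,"wx":0,"wy":0,"wz":0}]'
```

```text
time_s: 23.83
tcp_pos: [0.5015, -0.3144, 0.0683]
eef_rot: [0.0, 0.995, -0.097, 0.0]
ft_force: [-0.1, -0.5, -0.9]
grip_width: 0.0393
grasp_force: 20.0
time_s: 24.25
tcp_pos: [0.5014, -0.3143, 0.0651]
eef_rot: [-0.0, 0.995, -0.097, -0.0]
ft_force: [0.5, 0.3, -1.4]
grip_width: 0.0394
grasp_force: 20.0
```

```bash
python3 -m jog '[{"grip":25,"dx":0,"dy":0,"dz":2,"wx":0,"wy":0,"wz":0},{"grip":25,"dx":0,"dy":0,"dz":2,"wx":0,"wy":0,"wz":0},{"grip":25,"dx":0,"dy":0,"dz":1,"wx":0,"wy":0,"wz":0},{"grip":25,"dx":0,"dy":0,"dz":1,"wx":0,"wy":0,"wz":0},{"grip":25,"dx":0,"dy":0,"dz":0.5,"wx":0,"wy":0,"wz":0},{"grip":25,"dx":0,"dy":0,"dz":0,"wx":0,"wy":0,"wz":0},{"grip":25,"dx":0,"dy":0,"dz":0,"wx":0,"wy":0,"wz":0}]'
```

```text
time_s: 24.83
tcp_pos: [0.5015, -0.3144, 0.0587]
eef_rot: [-0.0, 0.995, -0.097, -0.0]
ft_force: [-0.4, 0.3, -0.8]
grip_width: 0.0394
grasp_force: 20.0
```

```bash
python3 -m jog '[{"grip":25,"dx":0,"dy":0,"dz":0.7,"wx":0,"wy":0,"wz":0},{"grip":25,"dx":0,"dy":0,"dz":0.5,"wx":0,"wy":0,"wz":0},{"grip":25,"dx":0,"dy":0,"dz":0.3,"wx":0,"wy":0,"wz":0},{"grip":25,"dx":0,"dy":0,"dz":0,"wx":0,"wy":0,"wz":0},{"grip":25,"dx":0,"dy":0,"dz":0,"wx":0,"wy":0,"wz":0}]' && python3 -m jog '[{"grip":70,"dx":0,"dy":0,"dz":0,"wx":0,"wy":0,"wz":0},{"grip":70,"dx":0,"dy":0,"dz":0,"wx":0,"wy":0,"wz":0},{"grip":70,"dx":0,"dy":0,"dz":0,"wx":0,"wy":0,"wz":0},{"grip":70,"dx":0,"dy":0,"dz":0,"wx":0,"wy":0,"wz":0},{"grip":70,"dx":0,"dy":0,"dz":-10,"wx":0,"wy":0,"wz":0},{"grip":70,"dx":0,"dy":0,"dz":-30,"wx":0,"wy":0,"wz":0},{"grip":70,"dx":0,"dy":0,"dz":-38,"wx":0,"wy":0,"wz":0},{"grip":70,"dx":-20,"dy":0,"dz":-30,"wx":0,"wy":0,"wz":0},{"grip":70,"dx":-30,"dy":0,"dz":-15,"wx":0,"wy":0,"wz":0},{"grip":70,"dx":-30,"dy":0,"dz":0,"wx":0,"wy":0,"wz":0},{"grip":70,"dx":0,"dy":0,"dz":0,"wx":0,"wy":0,"wz":0},{"grip":70,"dx":0,"dy":0,"dz":0,"wx":0,"wy":0,"wz":0}]'
python3 - <<'E'
from h import *
from bench import read_camera
c=read_camera("wrist"); cv2.imwrite("pics/w6.png",c["color"][:300,:,::-1]); np.savez("w6.npz",**c)
P=cloud(c); q=P[np.hypot(P[...,0]-.5015,P[...,1]+.3144)<.04]; q=q[q[:,2]>.085]
print(len(q),np.median(q[:,2]),cv2.minEnclosingCircle((q[:,:2]*1000).astype(np.float32)))
E
```

```text
time_s: 25.25
tcp_pos: [0.5016, -0.3145, 0.0577]
eef_rot: [0.0, 0.995, -0.097, 0.0]
ft_force: [-2.0, 2.8, 5.3]
grip_width: 0.0396
grasp_force: 20.0
time_s: 26.25
tcp_pos: [0.4224, -0.2989, 0.1812]
eef_rot: [0.0, 0.995, -0.098, 0.001]
ft_force: [-0.2, -0.3, -1.4]
grip_width: 0.0704
grasp_force: 0.0
2840 0.09709082667687366 ((501.35174560546875, -313.17327880859375), 19.89671516418457)
```

View pics/w6.png

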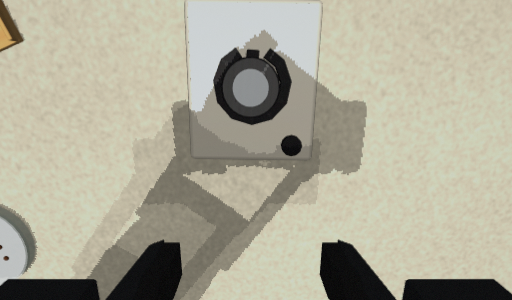

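The lamp is seated: its top is at 0.097 and the lug sits in the notch at (252,53). Back to the tray for the canister.

```bash
python3 -m jog '[{"grip":70,"dx":0,"dy":0,"dz":0,"wx":0,"wy":0,"wz":-7},{"grip":70,"dx":0,"dy":0,"dz":0,"wx":0,"wy":0,"wz":-7},{"grip":70,"dx":0,"dy":0,"dz":0,"wx":0,"wy":0,"wz":-7},{"grip":70,"dx":10,"dy":-25,"dz":0,"wx":0,"wy":0,"wz":0},{"grip":70,"dx":14.5,"dy":-36,"dz":0,"wx":0,"wy":0,"wz":0},{"grip":70,"dx":14.5,"dy":-36,"dz":0,"wx":0,"wy":0,"wz":0},{"grip":70,"dx":14.5,"dy":-36,"dz":0,"wx":0,"wy":0,"wz":0},{"grip":70,"dx":14.5,"dy":-36,"dz":0,"wx":0,"wy":0,"wz":0},{"grip":70,"dx":14.5,"dy":-36,"dz":0,"wx":0,"wy":0,"wz":0},{"grip":70,"dx":14.5,"dy":-36,"dz":0,"wx":0,"wy":0,"wz":0},{"grip":70,"dx":14.5,"dy":-36,"dz":0,"wx":0,"wy":0,"wz":0},{"grip":70,"dx":14.5,"dy":-36,"dz":0,"wx":0,"wy":0,"wz":0}]' >/dev/null && python3 -m jog '[{"grip":60,"dx":14.5,"dy":-36,"dz":0,"wx":0,"wy":0,"wz":0},{"grip":60,"dx":14.5,"dy":-36,"dz":0,"wx":0,"wy":0,"wz":0},{"grip":60,"dx":14.5,"dy":-36,"dz":0,"wx":0,"wy":0,"wz":0},{"grip":60,"dx":14.5,"dy":-36,"dz":0,"wx":0,"wy":0,"wz":0},{"grip":60,"dx":14.5,"dy":-36,"dz":0,"wx":0,"wy":0,"wz":0},{"grip":60,"dx":14.5,"dy":-36,"dz":0,"wx":0,"wy":0,"wz":0},{"grip":60,"dx":12,"dy":-28,"dz":0,"wx":0,"wy":0,"wz":0},{"grip":60,"dx":6,"dy":-12,"dz":0,"wx":0,"wy":0,"wz":0},{"grip":60,"dx":0,"dy":0,"dz":0,"wx":0,"wy":0,"wz":0},{"grip":60,"dx":0,"dy":0,"dz":0,"wx":0,"wy":0,"wz":0}]' >/dev/null && python3 go.py .5529 .3014 .095 9.8
```

```text
t 28.13 tcp [0.5534 0.3023 0.1792] w 60.0 gf 0.0 F [ 0.6 -0.2  0.3]
d mm [-0.6  0.7 84.2] rot deg [0.02 0.07 0.15] q6 1.71
```

```bash
python3 -m jog '[{"grip":60,"dx":-0.6,"dy":0.7,"dz":15,"wx":0,"wy":0,"wz":0},{"grip":60,"dx":0,"dy":0,"dz":30,"wx":0,"wy":0,"wz":0},{"grip":60,"dx":0,"dy":0,"dz":25,"wx":0,"wy":0,"wz":0},{"grip":60,"dx":0,"dy":0,"dz":10,"wx":0,"wy":0,"wz":0},{"grip":60,"dx":0,"dy":0,"dz":4,"wx":0,"wy":0,"wz":0},{"grip":60,"dx":0,"dy":0,"dz":0,"wx":0,"wy":0,"wz":0},{"grip":5,"dx":0,"dy":0,"dz":0,"wx":0,"wy":0,"wz":0},{"grip":5,"dx":0,"dy":0,"dz":0,"wx":0,"wy":0,"wz":0},{"grip":5,"dx":0,"dy":0,"dz":0,"wx":0,"wy":0,"wz":0},{"grip":5,"dx":0,"dy":0,"dz":0,"wx":0,"wy":0,"wz":0},{"grip":5,"dx":0,"dy":0,"dz":0,"wx":0,"wy":0,"wz":0},{"grip":5,"dx":0,"dy":0,"dz":0,"wx":0,"wy":0,"wz":0}]' 25 >/dev/null && python3 -m jog '[{"grip":5,"dx":0,"dy":0,"dz":0,"wx":0,"wy":0,"wz":0},{"grip":5,"dx":0,"dy":0,"dz":0,"wx":0,"wy":0,"wz":0},{"grip":5,"dx":0,"dy":0,"dz":0,"wx":0,"wy":0,"wz":0}]' && python3 -m jog '[{"grip":5,"dx":0,"dy":0,"dz":-5,"wx":0,"wy":0,"wz":0},{"grip":5,"dx":0,"dy":0,"dz":-13,"wx":0,"wy":0,"wz":0},{"grip":5,"dx":0,"dy":0,"dz":-20,"wx":0,"wy":0,"wz":0},{"grip":5,"dx":0,"dy":5,"dz":-12,"wx":0,"wy":0,"wz":0},{"grip":5,"dx":1,"dy":12,"dz":-5,"wx":0,"wy":0,"wz":0},{"grip":5,"dx":2,"dy":20,"dz":0,"wx":0,"wy":0,"wz":0},{"grip":5,"dx":3,"dy":28,"dz":0,"wx":0,"wy":0,"wz":0},{"grip":5,"dx":4,"dy":33,"dz":0,"wx":0,"wy":0,"wz":0},{"grip":5,"dx":4,"dy":33,"dz":0,"wx":0,"wy":0,"wz":0},{"grip":5,"dx":4,"dy":33,"dz":0,"wx":0,"wy":0,"wz":0},{"grip":5,"dx":4,"dy":33,"dz":0,"wx":0,"wy":0,"wz":0},{"grip":5,"dx":4,"dy":33,"dz":0,"wx":0,"wy":0,"wz":0}]' && python3 -m jog '[{"grip":5,"dx":4,"dy":33,"dz":0,"wx":0,"wy":0,"wz":0},{"grip":5,"dx":4,"dy":33,"dz":0,"wx":0,"wy":0,"wz":0},{"grip":5,"dx":3,"dy":33,"dz":0,"wx":0,"wy":0,"wz":0},{"grip":5,"dx":3,"dy":26,"dz":0,"wx":0,"wy":0,"wz":0},{"grip":5,"dx":2,"dy":16,"dz":0,"wx":0,"wy":0,"wz":0},{"grip":5,"dx":1,"dy":10,"dz":0,"wx":0,"wy":0,"wz":0},{"grip":5,"dx":0,"dy":4,"dz":0,"wx":0,"wy":0,"wz":0},{"grip":5,"dx":0,"dy":0,"dz":0,"wx":0,"wy":0,"wz":0},{"grip":5,"dx":0,"dy":0,"dz":0,"wx":0,"wy":0,"wz":0}]' >/dev/null && python3 go.py .6592 -.0715 .0975 9.8
```

```text
time_s: 29.38
tcp_pos: [0.5532, 0.3006, 0.0966]
eef_rot: [-0.0, 0.996, 0.086, 0.0]
ft_force: [-0.5, 1.1, 1.7]
grip_width: 0.019
grasp_force: 25.0
time_s: 30.38
tcp_pos: [0.6178, 0.0755, 0.1512]
eef_rot: [0.0, 0.996, 0.085, -0.0]
ft_force: [0.9, -0.3, -2.5]
grip_width: 0.019
grasp_force: 25.0
t 31.13 tcp [ 0.6607 -0.0704  0.151 ] w 19.2 gf 25.0 F [ 0.1 -0.2 -2.4]
d mm [-1.6  0.8 53.5] rot deg [-0.04  0.03  0.08] q6 1.11
```

```bash
python3 -m jog '[{"grip":5,"dx":-1.6,"dy":0.8,"dz":8,"wx":0,"wy":0,"wz":0},{"grip":5,"dx":0,"dy":0,"dz":16,"wx":0,"wy":0,"wz":0},{"grip":5,"dx":0,"dy":0,"dz":13,"wx":0,"wy":0,"wz":0},{"grip":5,"dx":0,"dy":0,"dz":7,"wx":0,"wy":0,"wz":0},{"grip":5,"dx":0,"dy":0,"dz":4,"wx":0,"wy":0,"wz":0},{"grip":5,"dx":0,"dy":0,"dz":2,"wx":0,"wy":0,"wz":0},{"grip":5,"dx":0,"dy":0,"dz":1.5,"wx":0,"wy":0,"wz":0},{"grip":5,"dx":0,"dy":0,"dz":0.5,"wx":0,"wy":0,"wz":0},{"grip":5,"dx":0,"dy":0,"dz":0,"wx":0,"wy":0,"wz":0},{"grip":5,"dx":0,"dy":0,"dz":0,"wx":0,"wy":0,"wz":0}]' && python3 -m jog '[{"grip":50,"dx":0,"dy":0,"dz":0,"wx":0,"wy":0,"wz":0},{"grip":50,"dx":0,"dy":0,"dz":0,"wx":0,"wy":0,"wz":0},{"grip":50,"dx":0,"dy":0,"dz":0,"wx":0,"wy":0,"wz":0},{"grip":50,"dx":0,"dy":0,"dz":0,"wx":0,"wy":0,"wz":0},{"grip":60,"dx":0,"dy":0,"dz":-15,"wx":0,"wy":0,"wz":0},{"grip":60,"dx":0,"dy":0,"dz":-30,"wx":0,"wy":0,"wz":0},{"grip":60,"dx":0,"dy":-10,"dz":-25,"wx":0,"wy":0,"wz":0},{"grip":60,"dx":1,"dy":-25,"dz":0,"wx":0,"wy":0,"wz":0},{"grip":60,"dx":3,"dy":-36,"dz":0,"wx":0,"wy":0,"wz":0},{"grip":60,"dx":3,"dy":-36,"dz":0,"wx":0,"wy":0,"wz":0},{"grip":60,"dx":3,"dy":-36,"dz":0,"wx":0,"wy":0,"wz":0},{"grip":60,"dx":3,"dy":-36,"dz":0,"wx":0,"wy":0,"wz":0}]'>/dev/null && python3 -m jog '[{"grip":60,"dx":3,"dy":-36,"dz":0,"wx":0,"wy":0,"wz":0},{"grip":60,"dx":3,"dy":-36,"dz":0,"wx":0,"wy":0,"wz":0},{"grip":60,"dx":3,"dy":-36,"dz":0,"wx":0,"wy":0,"wz":0},{"grip":60,"dx":3,"dy":-36,"dz":0,"wx":0,"wy":0,"wz":0},{"grip":60,"dx":2,"dy":-30,"dz":0,"wx":0,"wy":0,"wz":0},{"grip":60,"dx":2,"dy":-20,"dz":0,"wx":0,"wy":0,"wz":0},{"grip":60,"dx":0,"dy":-9,"dz":0,"wx":0,"wy":0,"wz":0},{"grip":60,"dx":0,"dy":0,"dz":0,"wx":0,"wy":0,"wz":0},{"grip":60,"dx":0,"dy":0,"dz":0,"wx":0,"wy":0,"wz":0}]' >/dev/null && python3 go.py .6225 .3098 .099 9.8
```

```text
time_s: 31.97
tcp_pos: [0.6601, -0.0728, 0.0999]
eef_rot: [0.0, 0.996, 0.086, 0.001]
ft_force: [0.6, -0.4, -3.0]
grip_width: 0.0188
grasp_force: 25.0
t 33.72 tcp [0.623  0.3082 0.1691] w 60.0 gf 0.0 F [-0.9 -0.6  0.2]
d mm [-0.2 -1.7 70.1] rot deg [0.03 0.01 0.06] q6 1.69
```

```bash
python3 -m jog '[{"grip":60,"dx":0,"dy":-1.7,"dz":15,"wx":0,"wy":0,"wz":0},{"grip":60,"dx":0,"dy":0,"dz":28,"wx":0,"wy":0,"wz":0},{"grip":60,"dx":0,"dy":0,"dz":18,"wx":0,"wy":0,"wz":0},{"grip":60,"dx":0,"dy":0,"dz":9,"wx":0,"wy":0,"wz":0},{"grip":60,"dx":0,"dy":0,"dz":0,"wx":0,"wy":0,"wz":0},{"grip":10,"dx":0,"dy":0,"dz":0,"wx":0,"wy":0,"wz":0},{"grip":10,"dx":0,"dy":0,"dz":0,"wx":0,"wy":0,"wz":0},{"grip":10,"dx":0,"dy":0,"dz":0,"wx":0,"wy":0,"wz":0},{"grip":10,"dx":0,"dy":0,"dz":0,"wx":0,"wy":0,"wz":0},{"grip":10,"dx":0,"dy":0,"dz":0,"wx":0,"wy":0,"wz":0},{"grip":10,"dx":0,"dy":0,"dz":0,"wx":0,"wy":0,"wz":0},{"grip":10,"dx":0,"dy":0,"dz":0,"wx":0,"wy":0,"wz":0}]' 25 && python3 -m jog '[{"grip":10,"dx":0,"dy":0,"dz":-5,"wx":0,"wy":0,"wz":0},{"grip":10,"dx":0,"dy":0,"dz":-13,"wx":0,"wy":0,"wz":0},{"grip":10,"dx":0,"dy":0,"dz":-20,"wx":0,"wy":0,"wz":0},{"grip":10,"dx":0,"dy":5,"dz":-12,"wx":0,"wy":0,"wz":0},{"grip":10,"dx":-1,"dy":12,"dz":-5,"wx":0,"wy":0,"wz":0},{"grip":10,"dx":-2,"dy":20,"dz":0,"wx":0,"wy":0,"wz":0},{"grip":10,"dx":-3,"dy":27,"dz":0,"wx":0,"wy":0,"wz":0},{"grip":10,"dx":-4,"dy":30,"dz":0,"wx":0,"wy":0,"wz":0},{"grip":10,"dx":-4,"dy":30,"dz":0,"wx":0,"wy":0,"wz":0},{"grip":10,"dx":-4,"dy":30,"dz":0,"wx":0,"wy":0,"wz":0},{"grip":10,"dx":-3,"dy":30,"dz":0,"wx":0,"wy":0,"wz":0},{"grip":10,"dx":-3,"dy":28,"dz":0,"wx":0,"wy":0,"wz":0}]' && python3 -m jog '[{"grip":10,"dx":-3,"dy":24,"dz":0,"wx":0,"wy":0,"wz":0},{"grip":10,"dx":-1,"dy":16,"dz":0,"wx":0,"wy":0,"wz":0},{"grip":10,"dx":-1,"dy":10,"dz":0,"wx":0,"wy":0,"wz":0},{"grip":10,"dx":0,"dy":4,"dz":0,"wx":0,"wy":0,"wz":0},{"grip":10,"dx":0,"dy":0,"dz":0,"wx":0,"wy":0,"wz":0},{"grip":10,"dx":0,"dy":0,"dz":0,"wx":0,"wy":0,"wz":0}]' >/dev/null && python3 go.py .6392 .0425 .1011 9.8
```

```text
time_s: 34.72
tcp_pos: [0.6233, 0.3106, 0.1003]
eef_rot: [-0.0, 0.996, 0.086, 0.001]
ft_force: [1.0, -0.7, 3.4]
grip_width: 0.027
grasp_force: 25.0
time_s: 35.72
tcp_pos: [0.6348, 0.0946, 0.1542]
eef_rot: [0.0, 0.996, 0.085, -0.0]
ft_force: [0.8, 0.3, -2.0]
grip_width: 0.027
grasp_force: 25.0
t 36.22 tcp [0.6394 0.0441 0.1541] w 27.3 gf 25.0 F [ 0.4 -0.5 -1.8]
d mm [-0.5  1.6 53. ] rot deg [-0.03  0.01  0.06] q6 1.28
```

```bash
python3 -m jog '[{"grip":10,"dx":-0.5,"dy":1.6,"dz":8,"wx":0,"wy":0,"wz":0},{"grip":10,"dx":0,"dy":0,"dz":16,"wx":0,"wy":0,"wz":0},{"grip":10,"dx":0,"dy":0,"dz":12,"wx":0,"wy":0,"wz":0},{"grip":10,"dx":0,"dy":0,"dz":7,"wx":0,"wy":0,"wz":0},{"grip":10,"dx":0,"dy":0,"dz":4,"wx":0,"wy":0,"wz":0},{"grip":10,"dx":0,"dy":0,"dz":2,"wx":0,"wy":0,"wz":0},{"grip":10,"dx":0,"dy":0,"dz":1.5,"wx":0,"wy":0,"wz":0},{"grip":10,"dx":0,"dy":0,"dz":0.5,"wx":0,"wy":0,"wz":0},{"grip":10,"dx":0,"dy":0,"dz":0,"wx":0,"wy":0,"wz":0},{"grip":10,"dx":0,"dy":0,"dz":0,"wx":0,"wy":0,"wz":0}]' && python3 -m jog '[{"grip":60,"dx":0,"dy":0,"dz":0,"wx":0,"wy":0,"wz":0},{"grip":60,"dx":0,"dy":0,"dz":0,"wx":0,"wy":0,"wz":0},{"grip":60,"dx":0,"dy":0,"dz":0,"wx":0,"wy":0,"wz":0},{"grip":60,"dx":0,"dy":0,"dz":0,"wx":0,"wy":0,"wz":0},{"grip":60,"dx":0,"dy":0,"dz":-15,"wx":0,"wy":0,"wz":0},{"grip":60,"dx":0,"dy":0,"dz":-30,"wx":0,"wy":0,"wz":0},{"grip":85,"dx":-5,"dy":-12,"dz":-20,"wx":0,"wy":0,"wz":0},{"grip":85,"dx":-14,"dy":-34,"dz":0,"wx":0,"wy":0,"wz":0},{"grip":85,"dx":-14,"dy":-34,"dz":0,"wx":0,"wy":0,"wz":0},{"grip":85,"dx":-14,"dy":-34,"dz":0,"wx":0,"wy":0,"wz":0},{"grip":85,"dx":-14,"dy":-34,"dz":0,"wx":0,"wy":0,"wz":0},{"grip":85,"dx":-14,"dy":-34,"dz":0,"wx":0,"wy":0,"wz":0}]' >/dev/null && python3 -m jog '[{"grip":85,"dx":-14,"dy":-34,"dz":0,"wx":0,"wy":0,"wz":0},{"grip":85,"dx":-12,"dy":-30,"dz":0,"wx":0,"wy":0,"wz":0},{"grip":85,"dx":-8,"dy":-20,"dz":0,"wx":0,"wy":0,"wz":0},{"grip":85,"dx":-3,"dy":-7,"dz":0,"wx":0,"wy":0,"wz":0},{"grip":85,"dx":0,"dy":0,"dz":0,"wx":0,"wy":0,"wz":0},{"grip":85,"dx":0,"dy":0,"dz":0,"wx":0,"wy":0,"wz":0}]' >/dev/null && python3 go.py .4825 .2922 .084 9.8
```

```text
time_s: 37.05
tcp_pos: [0.6397, 0.0416, 0.1038]
eef_rot: [0.0, 0.996, 0.086, 0.001]
ft_force: [-0.0, 0.2, -1.8]
grip_width: 0.0272
grasp_force: 25.0
t 38.55 tcp [0.4828 0.2912 0.1684] w 85.0 gf 0.0 F [-0.2  0.   0.6]
d mm [-0.2 -1.1 84.4] rot deg [ 0.02 -0.04  0.07] q6 1.73
```

```bash
python3 -m jog '[{"grip":85,"dx":0,"dy":-1,"dz":20,"wx":0,"wy":0,"wz":0},{"grip":85,"dx":0,"dy":0,"dz":32,"wx":0,"wy":0,"wz":0},{"grip":85,"dx":0,"dy":0,"dz":22,"wx":0,"wy":0,"wz":0},{"grip":85,"dx":0,"dy":0,"dz":10,"wx":0,"wy":0,"wz":0},{"grip":85,"dx":0,"dy":0,"dz":0,"wx":0,"wy":0,"wz":0},{"grip":35,"dx":0,"dy":0,"dz":0,"wx":0,"wy":0,"wz":0},{"grip":35,"dx":0,"dy":0,"dz":0,"wx":0,"wy":0,"wz":0},{"grip":35,"dx":0,"dy":0,"dz":0,"wx":0,"wy":0,"wz":0},{"grip":35,"dx":0,"dy":0,"dz":0,"wx":0,"wy":0,"wz":0},{"grip":35,"dx":0,"dy":0,"dz":0,"wx":0,"wy":0,"wz":0},{"grip":35,"dx":0,"dy":0,"dz":0,"wx":0,"wy":0,"wz":0},{"grip":35,"dx":0,"dy":0,"dz":0,"wx":0,"wy":0,"wz":0}]' 25 && python3 -m jog '[{"grip":35,"dx":0,"dy":0,"dz":0,"wx":0,"wy":0,"wz":0},{"grip":35,"dx":0,"dy":0,"dz":-5,"wx":0,"wy":0,"wz":0},{"grip":35,"dx":0,"dy":0,"dz":-13,"wx":0,"wy":0,"wz":0},{"grip":35,"dx":0,"dy":0,"dz":-20,"wx":0,"wy":0,"wz":0},{"grip":35,"dx":0,"dy":5,"dz":-12,"wx":0,"wy":0,"wz":0},{"grip":35,"dx":2,"dy":12,"dz":-5,"wx":0,"wy":0,"wz":0},{"grip":35,"dx":3,"dy":20,"dz":0,"wx":0,"wy":0,"wz":0},{"grip":35,"dx":5,"dy":28,"dz":0,"wx":0,"wy":0,"wz":0},{"grip":35,"dx":5,"dy":32,"dz":0,"wx":0,"wy":0,"wz":0},{"grip":35,"dx":5,"dy":32,"dz":0,"wx":0,"wy":0,"wz":0},{"grip":35,"dx":5,"dy":32,"dz":0,"wx":0,"wy":0,"wz":0},{"grip":35,"dx":5,"dy":32,"dz":0,"wx":0,"wy":0,"wz":0}]' && python3 -m jog '[{"grip":35,"dx":5,"dy":32,"dz":0,"wx":0,"wy":0,"wz":0},{"grip":35,"dx":5,"dy":32,"dz":0,"wx":0,"wy":0,"wz":0},{"grip":35,"dx":5,"dy":28,"dz":0,"wx":0,"wy":0,"wz":0},{"grip":35,"dx":4,"dy":22,"dz":0,"wx":0,"wy":0,"wz":0},{"grip":35,"dx":3,"dy":14,"dz":0,"wx":0,"wy":0,"wz":0},{"grip":35,"dx":1,"dy":8,"dz":0,"wx":0,"wy":0,"wz":0},{"grip":35,"dx":0,"dy":2,"dz":0,"wx":0,"wy":0,"wz":0},{"grip":35,"dx":0,"dy":0,"dz":0,"wx":0,"wy":0,"wz":0},{"grip":35,"dx":0,"dy":0,"dz":0,"wx":0,"wy":0,"wz":0}]' >/dev/null && python3 go.py .592 -.0237 .086 9.8
```

```text
time_s: 39.55
tcp_pos: [0.4827, 0.2927, 0.085]
eef_rot: [-0.0, 0.996, 0.086, 0.001]
ft_force: [0.5, -0.4, 4.3]
grip_width: 0.0491
grasp_force: 25.0
time_s: 40.55
tcp_pos: [0.5445, 0.105, 0.1386]
eef_rot: [0.0, 0.996, 0.086, -0.0]
ft_force: [0.7, 0.3, -2.3]
grip_width: 0.0493
grasp_force: 25.0
t 41.3 tcp [ 0.5904 -0.0236  0.1389] w 49.1 gf 25.0 F [ 0.4  0.7 -2. ]
d mm [ 1.6  0.4 52.9] rot deg [-0.04  0.04  0.08] q6 1.16
```

```bash
python3 -m jog '[{"grip":35,"dx":1.6,"dy":0.4,"dz":8,"wx":0,"wy":0,"wz":0},{"grip":35,"dx":0,"dy":0,"dz":16,"wx":0,"wy":0,"wz":0},{"grip":35,"dx":0,"dy":0,"dz":12,"wx":0,"wy":0,"wz":0},{"grip":35,"dx":0,"dy":0,"dz":7,"wx":0,"wy":0,"wz":0},{"grip":35,"dx":0,"dy":0,"dz":4,"wx":0,"wy":0,"wz":0},{"grip":35,"dx":0,"dy":0,"dz":2,"wx":0,"wy":0,"wz":0},{"grip":35,"dx":0,"dy":0,"dz":1.5,"wx":0,"wy":0,"wz":0},{"grip":35,"dx":0,"dy":0,"dz":1,"wx":0,"wy":0,"wz":0},{"grip":35,"dx":0,"dy":0,"dz":0,"wx":0,"wy":0,"wz":0},{"grip":35,"dx":0,"dy":0,"dz":0,"wx":0,"wy":0,"wz":0}]' && python3 -m jog '[{"grip":75,"dx":0,"dy":0,"dz":0,"wx":0,"wy":0,"wz":0},{"grip":75,"dx":0,"dy":0,"dz":0,"wx":0,"wy":0,"wz":0},{"grip":75,"dx":0,"dy":0,"dz":0,"wx":0,"wy":0,"wz":0},{"grip":75,"dx":0,"dy":0,"dz":0,"wx":0,"wy":0,"wz":0},{"grip":75,"dx":0,"dy":0,"dz":-15,"wx":0,"wy":0,"wz":0},{"grip":75,"dx":0,"dy":0,"dz":-30,"wx":0,"wy":0,"wz":0},{"grip":75,"dx":0,"dy":0,"dz":-35,"wx":0,"wy":0,"wz":0},{"grip":75,"dx":-10,"dy":0,"dz":-35,"wx":0,"wy":0,"wz":0},{"grip":75,"dx":-20,"dy":0,"dz":-20,"wx":0,"wy":0,"wz":0},{"grip":75,"dx":-10,"dy":0,"dz":-15,"wx":0,"wy":0,"wz":0},{"grip":75,"dx":0,"dy":0,"dz":0,"wx":0,"wy":0,"wz":0},{"grip":75,"dx":0,"dy":0,"dz":0,"wx":0,"wy":0,"wz":0}]'
python3 - <<'E'
from h import *
from bench import read_camera
c=read_camera("wrist"); cv2.imwrite("pics/w7.png",c["color"][:,:,::-1]); P=cloud(c)
for n,x,y,z0,z1 in (("b",.6392,.0432,.12,.135),("j",.592,-.0235,.108,.12),("c",.6588,-.071,.12,.135)):
    q=P[np.hypot(P[...,0]-x,P[...,1]-y)<.04]; q=q[(q[:,2]>z0)&(q[:,2]<z1)]; print(n,len(q),np.median(q[:,2]),cv2.minEnclosingCircle((q[:,:2]*1000).astype(np.float32)))
E
```

```text
time_s: 42.13
tcp_pos: [0.5929, -0.0248, 0.0882]
eef_rot: [0.0, 0.996, 0.086, 0.0]
ft_force: [0.3, -0.3, -1.9]
grip_width: 0.0491
grasp_force: 25.0
time_s: 43.13
tcp_pos: [0.5537, -0.0318, 0.2388]
eef_rot: [0.0, 0.996, 0.085, 0.001]
ft_force: [0.6, 0.7, 0.4]
grip_width: 0.075
grasp_force: 0.0
b 1213 0.1278535129970783 ((638.6486206054688, 42.18281173706055), 13.886334419250488)
j 2843 0.11441214741579653 ((593.3167724609375, -24.037227630615234), 24.9807186126709)
c 625 0.1278031531716779 ((659.4920654296875, -70.90579223632812), 9.905075073242188)
```

View pics/w7.png

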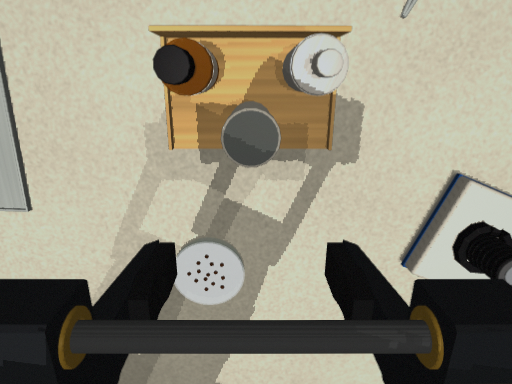

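All three containers are back upright within 1.5 mm of their start positions. The lamp is still in the collar at (490,250), and the arm touches nothing. I hand the job in.

```bash
python3 -c "
from bench import order; print(order.job_done())"
```

```text
the job is handed in; nothing more can be done
None
```

I handed the job in at about 43 s: the lamp head is fully seated with its lug in the notch, and the bottle, jar and canister stand upright in the caddy within about 1.5 mm of where they started. No verdict came back.

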